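# Cap the coolant tank's outlet with the cam-lock cap

## Task

Pick up the cam-lock cap with its two red arms open, and gently push it fully home onto the grooved adaptor of the coolant tank; the outlet is easily cracked, so do not ram or force it. Then fold the two red arms back along the cap one after the other, until both lie fully closed, let go, and leave everything else on the bench undisturbed.

Things in the scene. Friction and masses are not known exactly. Their poses are not given: they have to be found in the camera images.
- tank: Blue plastic coolant tank, fixed to the bench, 160 (x) x 120 (y) x 114 mm high; its black filler cap reaches 131 mm. Origin: centre of its underside, z up. From the middle of its -x face an aluminium adaptor sticks out level along the tank's -x, its axis 75 mm above the bench: a flange of 60 mm diameter, 8 mm thick, then a round pipe of 32 mm diameter.
- adaptor_tip (a point): Centre of the adaptor's free end, on its axis, 165 mm from the tank's origin along the tank's -x, 75 mm up. Axes as the tank's. The adaptor reaches 85 mm out from the tank's wall: plain pipe to 62 mm, a groove of 24 mm diameter from 62 to 74 mm, a lip of 32 mm from 74 to 78 mm, then a nose tapering to 22 mm at this end.
- coupling: Loose aluminium cam-lock cap, about 0.3 kg. Origin: centre of its underside; x along its axis to the open mouth, z up. It lies right way up, its axis level, 23 mm above the underside. x = 0 to +34 mm: round sleeve, 46 mm outside, 34.2 mm bore 30 mm deep, mouth at +34. x = -34 to 0: solid block 30 mm wide (y), 46 mm high, flat sides: the place to grip. Keep it upright, mouth to the tank.
- coupling_seat (a point): Centre of the bottom of the cap's bore (x = +4, z = 23 mm in the cap's frame, same axes); it meets adaptor_tip when the cap is home, the mouth then 55 mm from the tank's wall. Two spring balls in the bore ride over the lip and snap into the groove over the last 15 mm: the push takes about 5 to 15 N. Home, they hold the cap level; left short of home it droops, slips off or blocks the arms.
- cam_left (a joint): Angle of the arm on the cap's +y side about an axis parallel to the cap's z through its pivot: 0 = closed, lying back along the cap's side towards -x; 1.57 = standing straight out sideways (+y); it starts open and goes up to 1.9. Stiff hinge (0.04 N m): it stays where it is left.
- cam_right (a joint): The same for the arm on the cap's -y side: 0 = closed, back along the side; 1.57 = straight out to -y; starts open, up to 1.9, 0.04 N m.
- cam_left_end (a point): Point on the left arm's middle line, 55 mm from the pivot along the arm. The red arm is a bar 6 mm thick, 13 mm high, 67 mm long from the pivot; its middle line lies 4.5 mm to the outer side of the pivot (outward from the cap when closed, towards the mouth and tank when open at 1.57); the last 15 mm bend a little to that side.
- cam_right_end (a point): The same point of the right arm.
- cam_left_hinge (a point): Pivot of the left arm (x = +27.5, y = +25, z = 23 mm in the cap's frame).
- cam_right_hinge (a point): Pivot of the right arm (x = +27.5, y = -25, z = 23 mm in the cap's frame).
- oil_bottle: Bystander: cream oil bottle with a red spout, 45 mm diameter, 127 mm tall, origin under its centre, z up.
- holder: Bystander: aluminium electrode holder, square foot 46 x 46 mm, 48 mm high, origin under its centre.
- electrode: Bystander: small stepped aluminium insert, 36 x 36 x 36 mm, origin under its centre.
- tin: Bystander: open grey tin, 76 mm diameter, 46 mm high, origin under its centre.
- bush: Bystander: upright steel guide bush, 36 mm diameter, 84 mm tall, origin under its centre.
- eyepiece: Bystander: black microscope eyepiece standing upright, 47 mm diameter, 63 mm tall, origin under its centre.
There are look-alikes about, which are no part of the job. What is shaped like the coupling but purple or yellow is not meant.

How it is judged (in metres and radians):
On the way, in this order (a step that is already met when the one before it is completed fails the run):
1. the cap is fully home on the adaptor with both arms still open (distance between coupling_seat and adaptor_tip below 0.005 m and angle between the x axis of coupling and the x axis of tank, either way round below 0.15 rad and value of joint each of cam_left, cam_right above 0.8 rad), for 0.2 s.
2. one arm is closed (value of joint any of cam_left, cam_right below 0.2 rad), for 0.1 s.
3. both arms are closed (value of joint each of cam_left, cam_right below 0.2 rad), for 0.1 s.
At the end, for the whole second after the job is handed in: The cap sits on the adaptor, bottom of its bore within 5 mm of the nose's end, axes within 0.15 rad, right way up within 0.35 rad, both arms within 0.2 rad of fully closed, at rest (all of step 3 and distance between coupling_seat and adaptor_tip below 0.005 m and angle between the x axis of coupling and the x axis of tank, either way round below 0.15 rad and angle between coupling's own z axis and vertical below 0.35 rad and linear speed of coupling below 0.02 m/s); the robot touches nothing.
It fails at once if the cap pressed on the tank's outlet with more than 100 N (contact force between coupling and tank above 100 N).
It fails at once if a bystander moved by more than 20 mm or tipped by more than 0.3 rad (distance of any of oil_bottle, holder, electrode, tin, bush, eyepiece from where it was at the start of the episode above 0.02 m or angle between any of oil_bottle, bush, eyepiece's own z axis and vertical above 0.3 rad).
It also fails if it takes over 67 s, if anything falls off the work surface, if the arm or the gripper's body presses on something with over 40 N, if the wrist force passes 120 N, or if a joint passes its speed limit or range.

## Robot

A 7-joint arm with a two-finger parallel gripper is mounted at the origin on a cart in front of the work surface, level with it; the furniture and walls round the work are solid. World frame = base frame: x ahead of the robot, y to its left, z up, the work surface at z = 0. Lengths are in mm, angles in rad, forces in N, time in s.
With the tool pointing down it reaches from about 350 to 775 mm from the base axis. Payload 3.1 kg.
Tool frame: the origin (TCP) lies on the mounting face of the last link; the fingertips stand 173 mm ahead of it and the grasp point (between the pads) lies 155 mm ahead of it; z points along the fingers, y is the direction in which the jaws open and shut (so a half turn about z gives the same grasp; the last joint's range is limited). The gripper opens to 85 mm and grips with 20 to 120 N. Pads are 22 mm wide; open, the fingers measure 114 mm over their backs; the gripper's body (76 mm by 85 mm) begins 54 mm behind the grasp point. The pads swing forward as they close: fully open they stand 13 mm farther back than shut.
Start: joints at [-1.285, 0.311, 0.014, 1.512, -0.004, 1.319, -0.027], TCP at [177.047, 520.737, 404.704] pointing down, gripper open.
Joint ranges: [-2.7, 2.7], [-0.3, 1.91], [-1.27, 1.3], [0.12, 2.57], [-1.44, 4.58], [0.2, 2.03], [-3.05, 3.05]. Speed limits (rad/s): [2.79, 2.79, 3.14, 3.14, 3.14, 3.14, 3.14].

## Interface

Orientations are given as a unit quaternion [x, y, z, w].
In Python, from workcell import manip, optics gives the robot as it stands.
- The arm moves only by the tool move_arm, never from a script. Its arguments are lists of equal length, an entry for each row: "offset": the shift along the tool's x, y, z normalised to -1 to 1, where 1 is 0.02 m, a list of three; "angular": the turn, a rotation vector about the tool's x, y, z normalised to -1 to 1, where 1 is 0.1 rad, a list of three. A call has 1 to 8 rows; each row shifts and turns the commanded pose from where the row before left it, along the tool's axes as they then stand; what a row does not reach is not made up. A row lasts 1/12 s, in which the tool goes at most 41.7 mm and 7.16 degrees, less where a joint would pass 70% of its speed; a pose out of reach is approached as far as the arm can. A call with a number of a shift or a turn outside -1 to 1 is refused whole. A call with a gripper value outside its range is refused whole. "hand" is the closure, from 0 (fully open) to 1 (shut), set as the call begins (left out, the last holds). The fingers move at their own pace and stop on an object; "squeeze" is the grip in N (left out, the last holds). Time passes only in rows, so rows that do not move let the fingers close. It gives the time, the measured TCP pose, the force and the opening at its end, in the units of the state.
- manip.state(): the state, without advancing time (a new reading comes with each control period).
- optics.read_camera(name): name is "side" or "top"; returns a dict with "frame" (480x640x3 uint8, blue, green, red), "fov_y" (degrees; the focal length in pixels is half the picture's height over the tangent of half this angle, whatever the lens; pixels are square), "cx", "cy" (the principal point, pixels), "R" (3x3) and "t" (3): a world point X has camera coordinates R X + t. Camera axes: x right, y down, z forward; pixel columns grow to the right and rows downward; lengths in mm; the calibration is good to about 2 mm. A picture is of the moment at which its call begins. There is no depth.
- manip.hand_in(): hands the job in, once; it reports no verdict.
The state is a dict: "time_s": time; "qpos": joint angles; "joint_vel": joint speeds; "joint_efforts": joint torques, N m; "eef_pos": TCP position; "eef_rot": TCP orientation; "force": force on the tool from outside, world axes, zero at the start; "moment": the same for the moment, N m; "gripper_width": finger opening in mm.
Only numpy, scipy, OpenCV 4.12 (cv2) and the standard library are available. Lean on these libraries where they do the work, as an engineer would, in place of code of your own. Each camera call takes 0.05 s, during which the arm holds its last target.

## Working session

There is one attempt and no reset: what is moved stays moved. The work goes in short steps, Python scripts to look and compute and a tool call to move; the robot and the scene stay as the last step left them, time stands still between calls to the robot, and variables do not carry over. Pictures are saved under pics/ and viewed, and the job is handed in when it is done.

Besides the shell and the picture viewer there is one more tool, called after "Call:" as name(argument=value, ...) on one line, values as JSON. move_arm: Moves the arm, as the interface text tells. Its arguments: {"type":"object","properties":{"offset":{"type":"array","items":{"type":"array","items":{"type":"number","minimum":-1,"maximum":1}}},"angular":{"type":"array","items":{"type":"array","items":{"type":"number","minimum":-1,"maximum":1}}},"hand":{"type":"number"},"squeeze":{"type":"number"}},"required":["offset","angular"]}

```bash
ls; mkdir -p pics
python3 - <<'E'
from workcell import manip, optics
import cv2,numpy as np
print(manip.state())
for n in("side","top"):
    c=optics.read_camera(n); cv2.imwrite(f"pics/{n}0.png",c["frame"]); print(n,c["fov_y"],c["cx"],c["cy"],c["R"],c["t"])
    np.savez(f"{n}0.npz",**c)
E
```

```text
pics
{'time_s': 0.0, 'qpos': array([-1.28469281,  0.31173444,  0.01396983,  1.51305335, -0.00437478,
        1.31916603, -0.02721467]), 'joint_vel': array([ 0.00024138, -0.00074869, -0.00180712,  0.00064682,  0.00028997,
        0.00056168,  0.00033511]), 'joint_efforts': array([-3.85073793e-05, -3.79921389e+01,  1.45953717e-01, -2.30588025e+01,
        1.23025541e-02,  1.38497888e-02,  1.79516707e-05]), 'eef_pos': array([176.94692456, 520.42875213, 403.61721998]), 'eef_rot': array([ 1.63124628e-01,  9.86604783e-01, -1.15769966e-03, -1.33894562e-04]), 'force': array([-0.49990142,  0.01108532,  0.90041304]), 'moment': array([ 0.04568874, -0.03105193, -0.04790748]), 'gripper_width': 85.36265865416019}
side 46.68677820536723 310.29181134244305 235.18912077604028 [[-0.99677676 -0.07774109 -0.01980928]
 [-0.0141733   0.41368348 -0.91031044]
 [ 0.0789633  -0.90709553 -0.41345193]] [ 543.14715698  100.00693918 1359.37841128]
top 55.8453855107122 314.83164337336336 243.03852948898285 [[ 0.01204204 -0.99992591 -0.00177908]
 [-0.9811453  -0.0114726  -0.19293077]
 [ 0.19289606  0.00406881 -0.98121076]] [ -47.60251359  541.25639108 1416.18320313]
```

View pics/side0.png

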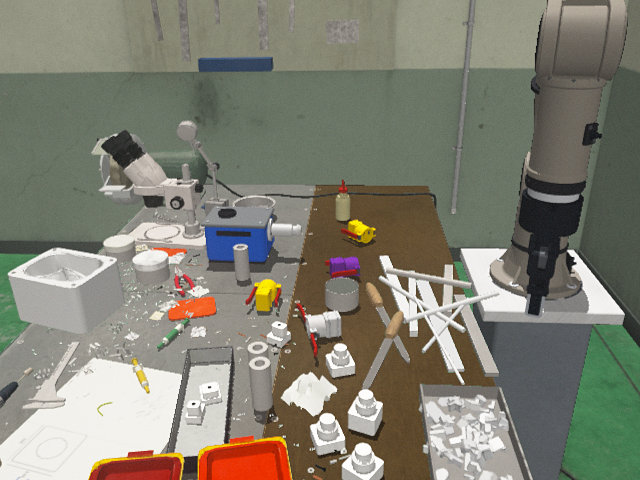

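View pics/top0.png

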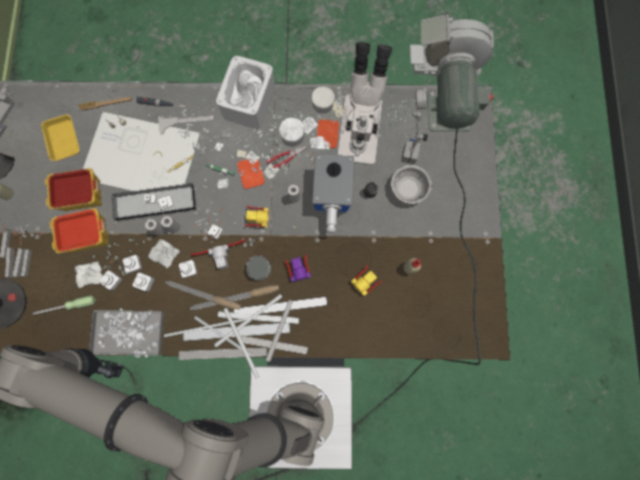

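```bash
cat > h.py <<'E'
import numpy as np, cv2
from workcell import manip, optics
def cam(n,f=None):
    c=dict(np.load(f)) if f else optics.read_camera(n)
    c={k:np.array(v) for k,v in c.items() if k in("frame","fov_y","cx","cy","R","t")}
    c["f"]=c["frame"].shape[0]/2/np.tan(np.radians(float(c["fov_y"]))/2); return c
def ray(c,u,v):
    d=c["R"].T@np.array([(u-c["cx"])/c["f"],(v-c["cy"])/c["f"],1.]); o=-c["R"].T@c["t"]; return o,d/np.linalg.norm(d)
def plane(c,u,v,z):
    o,d=ray(c,u,v); return o+d*(z-o[2])/d[2]
def proj(c,X):
    p=c["R"]@np.asarray(X,float)+c["t"]; return c["f"]*p[:2]/p[2]+[c["cx"],c["cy"]]
def two(c1,p1,c2,p2):
    o1,d1=ray(c1,*p1);o2,d2=ray(c2,*p2)
    s=np.linalg.lstsq(np.c_[d1,-d2],o2-o1,rcond=None)[0]
    a=o1+d1*s[0];b=o2+d2*s[1]; return (a+b)/2,np.linalg.norm(a-b)
def crop(c,x0,y0,w,h,k,name):
    cv2.imwrite(name,cv2.resize(c["frame"][y0:y0+h,x0:x0+w],None,fx=k,fy=k,interpolation=cv2.INTER_CUBIC))
E
python3 - <<'E'
from h import *
s=cam(0,"side0.npz");t=cam(0,"top0.npz")
a=s["frame"][290:365,270:370];b=t["frame"][225:285,180:260]
A=cv2.resize(a,(800,600),interpolation=2)
crop(s,280,290,80,75,8,"pics/cs.png")
crop(t,170,225,100,75,8,"pics/ct.png")
crop(s,190,190,130,90,6,"pics/ts.png")
crop(t,290,140,100,100,6,"pics/tt.png")
E
```

```text
(no output)
```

View pics/cs.png

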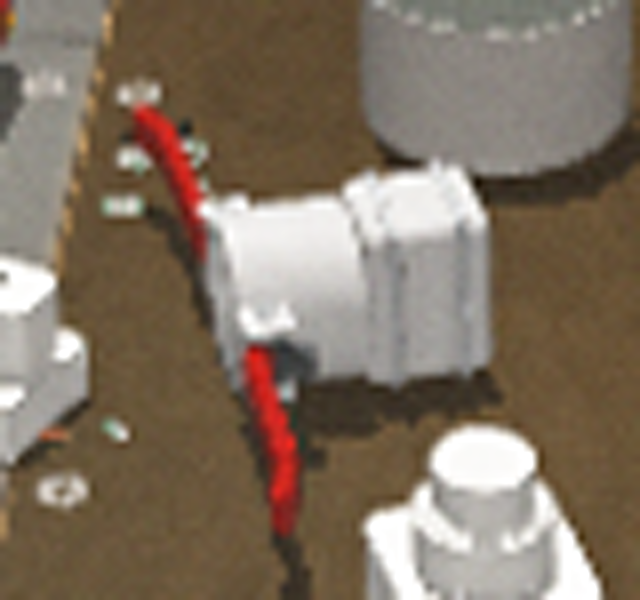

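View pics/ct.png

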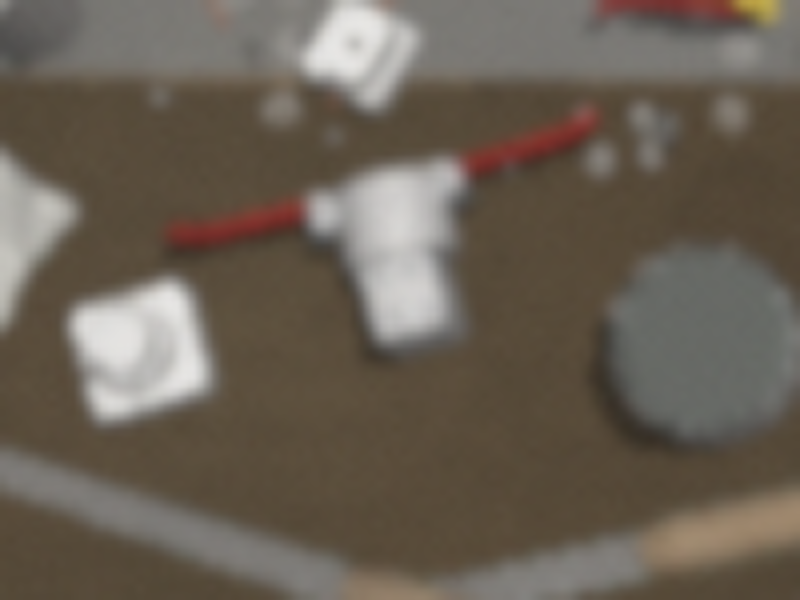

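View pics/ts.png

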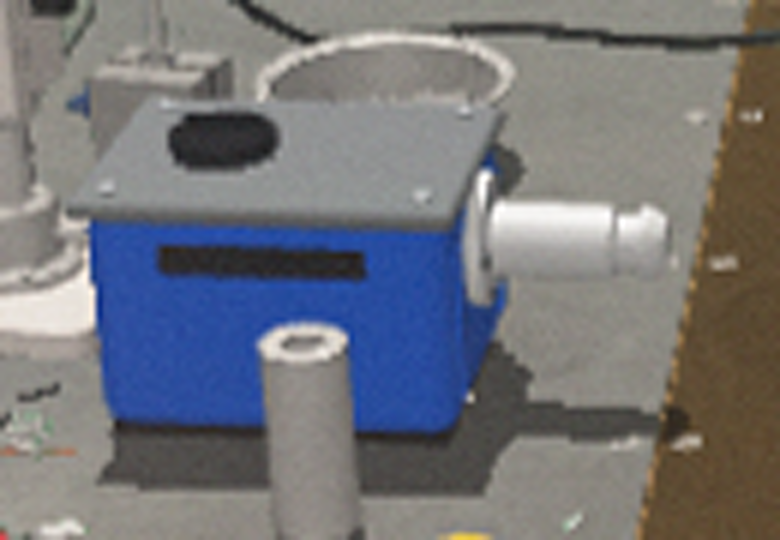

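View pics/tt.png

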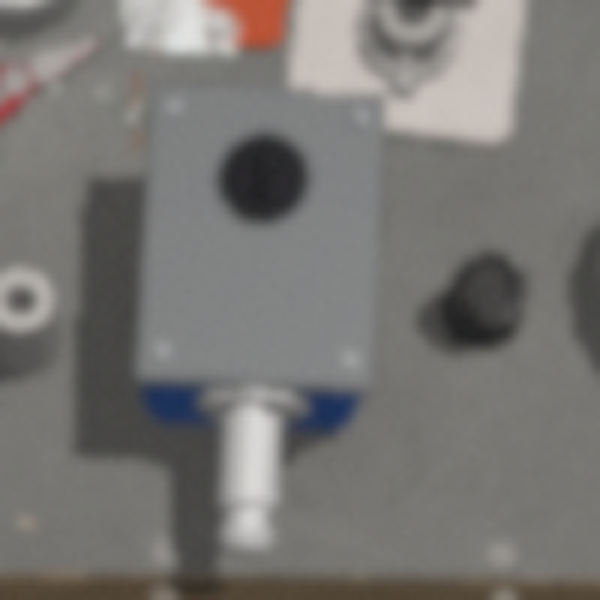

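Run:
```python
from h import *
s=cam(0,"side0.npz");t=cam(0,"top0.npz")
def red(c,x0,y0,x1,y1):
    h=cv2.cvtColor(c["frame"],cv2.COLOR_BGR2HSV); m=((h[...,0]<8)|(h[...,0]>172))&(h[...,1]>130)&(h[...,2]>60)
    m=m.astype(np.uint8); k=np.zeros_like(m);k[y0:y1,x0:x1]=m[y0:y1,x0:x1]
    n,l,st,ce=cv2.connectedComponentsWithStats(k)
    out=[]
    for i in range(1,n):
        if st[i,4]>8:
            p=np.argwhere(l==i)[:,::-1]; vx=cv2.fitLine(p.astype(np.float32),2,0,.01,.01).ravel(); q=(p-vx[2:])@vx[:2]
            out.append((st[i,4],vx[2:]+vx[:2]*q.min(),vx[2:]+vx[:2]*q.max(),ce[i]))
    return out
rt=red(t,185,235,250,262); rs=red(s,290,295,325,365)
for n,r in(("top",rt),("side",rs)):
    for o in r: print(n,o)
# top cap mask
g=t["frame"].astype(int); m=(g.min(2)>110).astype(np.uint8); m[:240]=m[:240]
n,l,st,ce=cv2.connectedComponentsWithStats(m)
for i in range(1,n):
    if 195<ce[i][0]<245 and 235<ce[i][1]<275 and st[i,4]>30:
        print(st[i],ce[i]); p=np.argwhere(l==i)[:,::-1].astype(np.float32); print(cv2.minAreaRect(p))
        print((m*(l==i))[st[i,1]:st[i,1]+st[i,3],st[i,0]:st[i,0]+st[i,2]])
for u,v,z in((192,254.4,23),(243.75,240,23),(210.2,251.6,33),(226.1,247.5,33),(222,267.5,46),(220,250,46)): print(u,v,plane(t,u,v,z).round(1))
# tank: adaptor tip top and side
print("tip top z75..",plane(t,290+247/6,140+546/6,75), "pipe base",plane(t,290+254/6,140+400/6,91))
print(two(t,(290+247/6,140+546/6),s,(190+664/6,190+238/6)))
print("pipe pts",plane(t,290+252/6,140+430/6,91),plane(t,290+248.5/6,140+495/6,91))
for u,v in((175,105),(365,117),(163,349),(352,358)): print("screw",plane(t,290+u/6,140+v/6,114))
for u,v in((108,188),(464,112),(422,194)): print("screw s",plane(s,190+u/6,190+v/6,114))
```

```text
top (np.int32(46), array([228.71866147, 245.12617213]), array([243.1540669 , 240.47852708]), array([236.06521739, 242.76086957]))
top (np.int32(50), array([191.11428111, 254.53666109]), array([206.27842506, 251.30747102]), array([198.8, 252.9]))
side (np.int32(67), array([297.92114468, 302.61964644]), array([305.43627448, 320.81985542]), array([301.20895522, 310.58208955]))
side (np.int32(92), array([311.54666241, 332.89365012]), array([316.0403192 , 355.99215658]), array([313.89130435, 344.94565217]))
[208 245  20  23 300] [219.25333333 255.05333333]
((217.5, 256.0), (22.0, 19.0), 90.0)
[[0 0 0 0 0 0 0 0 0 0 0 0 1 1 1 1 1 1 1 0]
 [0 0 0 0 0 0 0 0 1 1 1 1 1 1 1 1 1 1 1 1]
 [0 0 0 0 0 0 1 1 1 1 1 1 1 1 1 1 1 1 1 1]
 [0 0 0 0 1 1 1 1 1 1 1 1 1 1 1 1 1 1 1 1]
 [0 1 1 1 1 1 1 1 1 1 1 1 1 1 1 1 1 1 1 0]
 [1 1 1 1 1 1 1 1 1 1 1 1 1 1 1 1 1 1 1 0]
 [1 1 1 1 1 1 1 1 1 1 1 1 1 1 1 1 1 1 0 0]
 [0 1 1 1 1 1 1 1 1 1 1 1 1 1 1 1 1 1 1 0]
 [0 1 1 1 1 1 1 1 1 1 1 1 1 1 1 1 1 1 1 0]
 [0 0 0 0 1 1 1 1 1 1 1 1 1 1 1 1 1 1 1 0]
 [0 0 0 0 0 1 1 1 1 1 1 1 1 1 1 1 1 1 1 0]
 [0 0 0 0 0 1 1 1 1 1 1 1 1 1 1 
[... 592 characters left out ...]
27.3 250.   33. ]
222 267.5 [459.2 257.3  46. ]
220 250 [516.4 266.8  46. ]
tip top z75.. [577.3848269  -93.22352721  75.        ] pipe base [653.80030467 -96.03935904  91.        ]
(array([576.73272443, -93.23601858,  74.59078375]), np.float64(1.4519676216699167))
pipe pts [637.21619739 -95.04861638  91.        ] [601.53817996 -93.35926026  91.        ]
screw [811.03667571 -52.02431227 114.        ]
screw [ 805.37236392 -154.11405603  114.        ]
screw [674.64187526 -47.08029873 114.        ]
screw [ 670.85503799 -146.81598038  114.        ]
screw s [808.53245397 -48.730715   114.        ]
screw s [ 669.18603664 -139.97903404  114.        ]
screw s [673.12066126 -46.48503642 114.        ]
```

```bash
cat >> h.py <<'E'
from scipy.spatial.transform import Rotation as Rot
def go(p,yaw=None,st=None):
    """p: target of grasp point, mm world; yaw: wanted direction of jaw (deg). prints needs in tool units (1=20mm, .1rad)"""
    st=st or manip.state(); R=Rot.from_quat(st["eef_rot"]).as_matrix()
    g=st["eef_pos"]+155*R[:,2]; ya=np.degrees(np.arctan2(R[1,1],R[0,1]))
    print("t",round(st["time_s"],2),"grasp",g.round(1),"jaw yaw",ya.round(2),"tilt",np.degrees(np.arccos(-R[2,2])).round(2),"F",np.round(st["force"],1),"w",round(st["gripper_width"],1))
    Rn=R
    if yaw is not None:
        d=(yaw-ya+90)%180-90; print("turn z units",round(-np.radians(d)/.1,2))
        Rn=Rot.from_rotvec([0,0,np.radians(d)]).as_matrix()@R
    if p is not None: print("offset units after turn",(Rn.T@(np.asarray(p)-g)/20).round(2), "down-corr rotvec units", )
E
python3 -c "
from h import *
go([477,264,130],105.7)"
```

```text
t 0.1 grasp [176.8 520.1 248.7] jaw yaw 71.23 tilt 0.13 F [-0.2 -0.4 -0.3] w 85.3
turn z units -6.02
offset units after turn [-10.98 -16.38   5.97] down-corr rotvec units
```

Call:
move_arm(offset=[[0,0,0],[0,0,0],[0,0,0],[0,0,0],[0,0,0],[0,0,0],[-0.6,-0.95,0],[-0.65,-0.95,0]], angular=[[0,0,-1],[0,0,-1],[0,0,-1],[0,0,-1],[0,0,-1],[0,0,-1],[0,0,0],[0,0,0]], hand=0.25, squeeze=60)

```text
time_s: 0.77
eef_pos: [209.9, 491.2, 403.9]
eef_rot: [-0.138, 0.99, -0.0, -0.001]
force: [0.7, -0.1, -0.4]
gripper_width: 63.8
```

Call:
move_arm(offset=[[-0.65,-0.95,0],[-0.65,-0.95,0],[-0.65,-0.95,0],[-0.65,-0.95,0],[-0.65,-0.95,0],[-0.65,-0.95,0],[-0.65,-0.95,0],[-0.65,-0.95,0]], angular=[[0,0,0],[0,0,0],[0,0,0],[0,0,0],[0,0,0],[0,0,0],[0,0,0],[0,0,0]])

```text
time_s: 1.43
eef_pos: [353.0, 371.4, 404.2]
eef_rot: [-0.136, 0.991, -0.0, -0.0]
force: [0.2, 0.7, -0.2]
gripper_width: 63.9
```

Call:
move_arm(offset=[[-0.65,-0.95,0.2],[-0.65,-0.95,0.4],[-0.65,-0.95,0.7],[-0.65,-0.95,0.8],[-0.65,-0.95,0.8],[-0.65,-0.95,0.8],[-0.65,-0.95,0.8],[0,0,0]], angular=[[0,0,0],[0,0,0],[0,0,0],[0,0,0],[0,0,0],[0,0,0],[0,0,0],[0,0,0]])

```text
time_s: 2.1
eef_pos: [478.3, 263.0, 310.8]
eef_rot: [-0.131, 0.991, -0.004, -0.002]
force: [-1.0, -1.5, -0.2]
gripper_width: 63.9
```

Run:
```python
from h import *
go([477,264,25],105.7)
s=cam("side");t=cam("top")
crop(s,250,200,160,150,4,"pics/s1.png");crop(t,150,190,130,110,6,"pics/t1.png")
```

```text
t 2.1 grasp [477.8 261.7 155.8] jaw yaw 105.11 tilt 0.49 F [-1.  -1.5 -0.2] w 63.9
turn z units -0.1
offset units after turn [-0.03  0.16  6.54] down-corr rotvec units
```

View pics/s1.png

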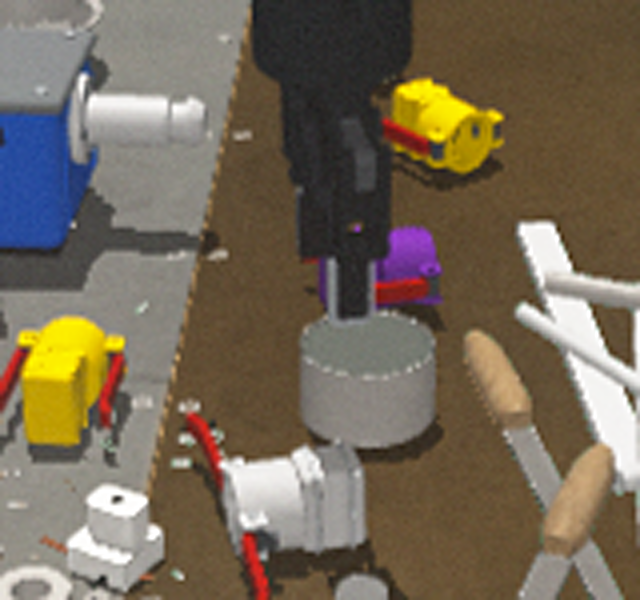

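View pics/t1.png

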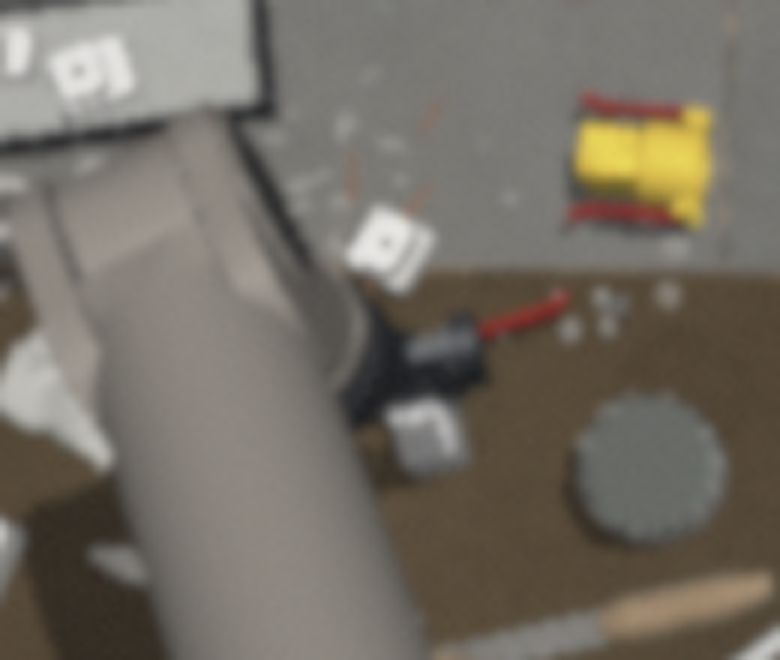

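Call:
move_arm(offset=[[0,0.15,0.9],[0,0,0.9],[0,0,0.9],[0,0,0.9],[0,0,0.9],[0,0,0.7],[0,0,0.5],[0,0,0.2]], angular=[[0,0,-0.1],[0,0,0],[0,0,0],[0,0,0],[0,0,0],[0,0,0],[0,0,0],[0,0,0]])

```text
time_s: 2.87
eef_pos: [473.7, 272.8, 195.7]
eef_rot: [-0.142, 0.99, 0.0, -0.001]
force: [-0.3, 0.4, -0.7]
gripper_width: 64.1
```

Run:
```python
from h import *
go([477,264,26],105.7)
s=cam("side");crop(s,260,250,120,110,5,"pics/s2.png")
```

```text
t 2.87 grasp [473.4 272.8  40.7] jaw yaw 106.3 tilt 0.12 F [-0.3  0.4 -0.7] w 64.1
turn z units 0.1
offset units after turn [-0.06 -0.47  0.73] down-corr rotvec units
```

View pics/s2.png

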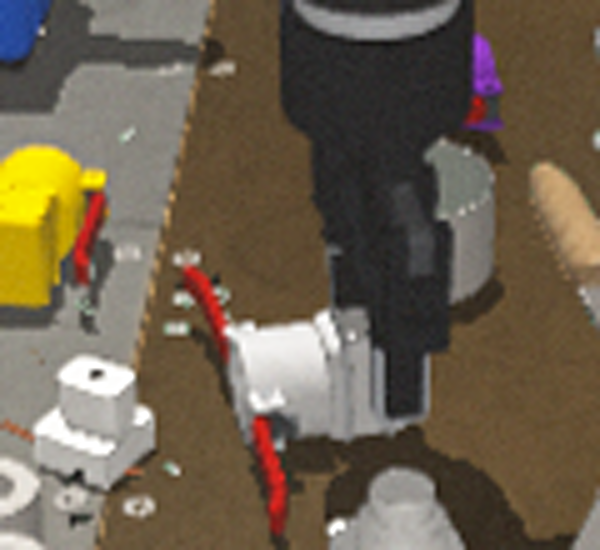

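Call:
move_arm(offset=[[0,-0.2,0.2],[0,-0.2,0.3],[0,0,0.2],[0,0,0]], angular=[[0,0,0.1],[0,0,0],[0,0,0],[0,0,0]])

```text
time_s: 3.25
eef_pos: [477.2, 263.2, 182.2]
eef_rot: [-0.135, 0.991, -0.0, -0.0]
force: [-0.4, -0.0, -0.5]
gripper_width: 63.7
```

Run:
```python
from h import *
go([477,264,26],105.7)
s=cam("side");crop(s,260,250,120,110,5,"pics/s3.png")
a=np.array([np.cos(.274),np.sin(.274),0]);b=np.array([-a[1],a[0],0])
o=np.array([493,267.5,0])
for n,p in dict(lh=o+27.5*a+25*b+[0,0,23],backtopL=o-34*a+15*b+[0,0,46],backtopR=o-34*a-15*b+[0,0,46],frontL=o+15*b+[0,0,46],botL=o-34*a+15*b).items(): print(n,p.round(0),((proj(s,p)-[260,250])*5).round(0))
```

```text
t 3.25 grasp [477.1 263.1  27.2] jaw yaw 105.53 tilt 0.06 F [-0.4 -0.  -0.5] w 63.7
turn z units -0.03
offset units after turn [-0.01  0.05  0.06] down-corr rotvec units
lh [513. 299.  23.] [272. 412.]
backtopL [456. 273.  46.] [415. 331.]
backtopR [464. 244.  46.] [397. 293.]
frontL [489. 282.  46.] [333. 341.]
botL [456. 273.   0.] [414. 426.]
```

View pics/s3.png

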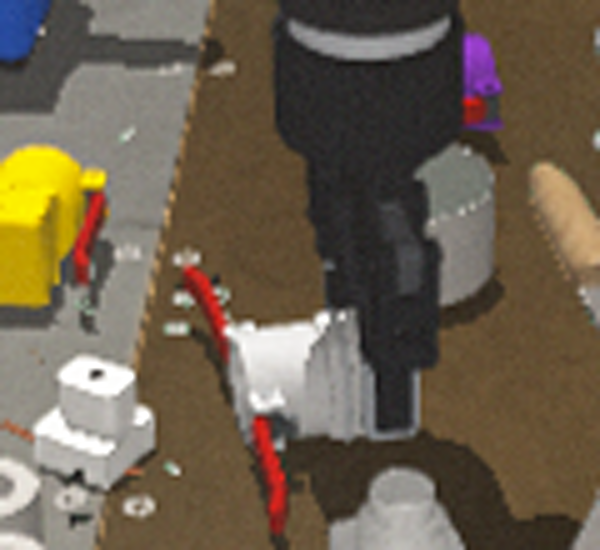

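Call:
move_arm(offset=[[0,0,0],[0,0,0],[0,0,0],[0,0,0],[0,0,0],[0,0,0]], angular=[[0,0,0],[0,0,0],[0,0,0],[0,0,0],[0,0,0],[0,0,0]], hand=1, squeeze=60)

```text
time_s: 3.8
eef_pos: [477.3, 264.3, 183.2]
eef_rot: [-0.136, 0.991, 0.0, 0.0]
force: [0.1, 1.2, 3.1]
gripper_width: 29.3
```

Call:
move_arm(offset=[[0,0,-0.2],[0,0,-0.3],[0,0,-0.5],[0,0,-0.8],[0,0,-0.8],[0,0,-0.5],[0,0,0],[0,0,0]], angular=[[0,0,0],[0,0,0],[0,0,0],[0,0,0],[0,0,0],[0,0,0],[0,0,0],[0,0,0]])

```text
time_s: 4.47
eef_pos: [477.3, 264.0, 245.3]
eef_rot: [-0.136, 0.991, 0.0, 0.001]
force: [-0.1, -0.9, -3.2]
gripper_width: 29.5
```

Run:
```python
from h import *
go([477,264,100],87.4)
s=cam("side");crop(s,240,210,160,150,4,"pics/s4.png")
t=cam("top");crop(t,160,190,130,110,6,"pics/t4.png")
```

```text
t 4.47 grasp [477.5 264.1  90.3] jaw yaw 105.6 tilt 0.08 F [-0.1 -0.9 -3.2] w 29.5
turn z units 3.18
offset units after turn [ 0.03 -0.01 -0.48] down-corr rotvec units
```

View pics/s4.png

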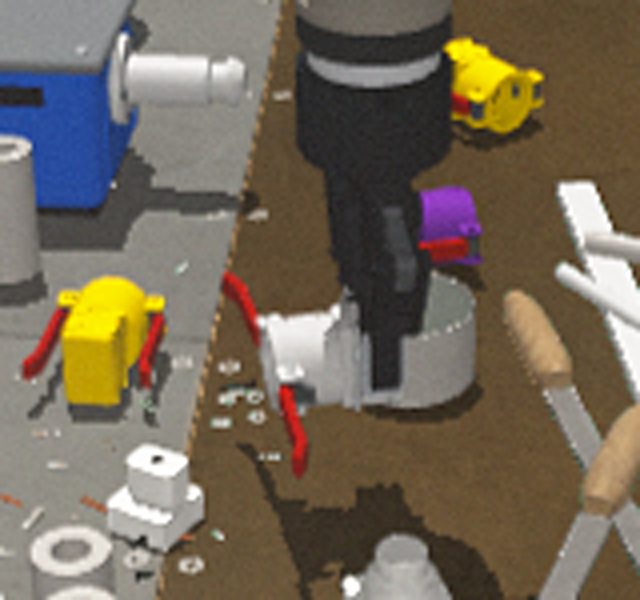

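View pics/t4.png

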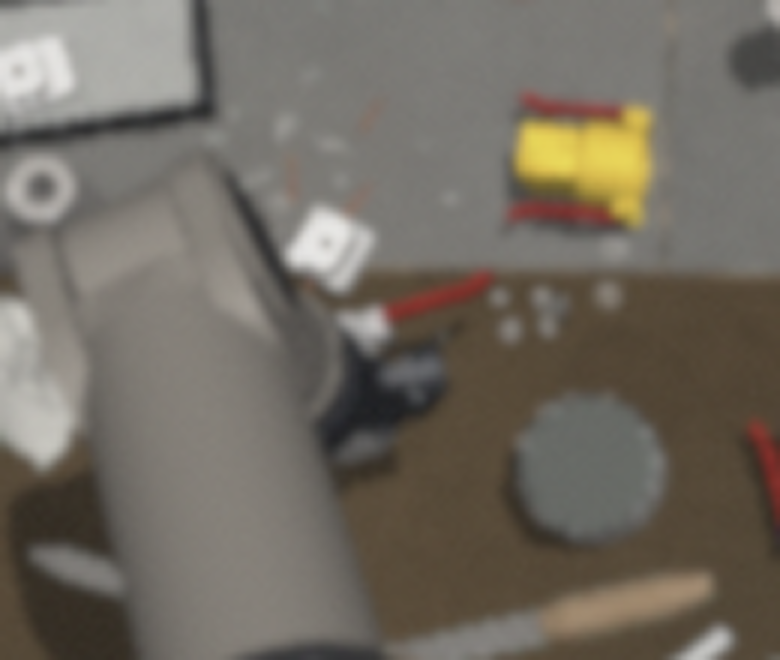

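Run:
```python
from h import *
go([498,-90,110],87.4)
t=cam(0,"top0.npz");s=cam(0,"side0.npz")
print("bush",plane(t,293,189,84),plane(s,241,246,84))
```

```text
t 4.57 grasp [476.4 263.6  88.9] jaw yaw 105.6 tilt 0.11 F [-0.1 -0.7 -3.3] w 29.4
turn z units 3.18
offset units after turn [ -1.88 -17.61  -1.05] down-corr rotvec units
bush [713.74622232  31.78932225  84.        ] [709.89740845  30.97872518  84.        ]
```

Call:
move_arm(offset=[[0,0,-0.3],[0,0,-0.3],[0,0,-0.3],[0,0,-0.2],[0,-0.3,0],[0,-0.6,0],[0,-0.9,0],[-0.1,-0.9,0]], angular=[[0,0,0.5],[0,0,0.8],[0,0,0.8],[0,0,0.8],[0,0,0.3],[0,0,0],[0,0,0],[0,0,0]])

```text
time_s: 5.23
eef_pos: [475.8, 208.4, 265.5]
eef_rot: [0.023, 1.0, -0.001, -0.001]
force: [0.2, -0.8, -2.6]
gripper_width: 29.4
```

Call:
move_arm(offset=[[-0.1,-0.9,0],[-0.1,-0.9,0],[-0.1,-0.9,0],[-0.1,-0.9,0],[-0.1,-0.9,0],[-0.1,-0.9,0],[-0.1,-0.9,0],[-0.1,-0.9,0]], angular=[[0,0,0],[0,0,0],[0,0,0],[0,0,0],[0,0,0],[0,0,0],[0,0,0],[0,0,0]])

```text
time_s: 5.9
eef_pos: [484.9, 62.9, 265.8]
eef_rot: [0.024, 1.0, -0.001, -0.001]
force: [0.4, 0.2, -2.7]
gripper_width: 29.2
```

Call:
move_arm(offset=[[-0.1,-0.9,0],[-0.1,-0.9,0],[-0.1,-0.9,0],[-0.1,-0.9,0],[-0.1,-0.9,0],[-0.1,-0.9,0],[-0.1,-0.9,0.5],[0,-0.6,0.5]], angular=[[0,0,0],[0,0,0],[0,0,0],[0,0,0],[0,0,0],[0,0,0],[0,0,0],[0,0,0]])

```text
time_s: 6.57
eef_pos: [492.6, -76.7, 246.4]
eef_rot: [0.025, 1.0, -0.001, 0.0]
force: [0.3, 0.3, -2.8]
gripper_width: 29.6
```

Call:
move_arm(offset=[[0,0,0.3],[0,0,0],[0,0,0]], angular=[[0,0,0],[0,0,0],[0,0,0]])

```text
time_s: 6.82
eef_pos: [492.6, -72.4, 239.9]
eef_rot: [0.023, 1.0, 0.001, -0.001]
force: [-0.6, -0.3, -1.9]
gripper_width: 29.5
```

Run:
```python
from h import *
go([505,-90,80],87.4)
s=cam("side");crop(s,230,190,120,100,6,"pics/s5.png");np.savez("side5.npz",**s)
t=cam("top");crop(t,280,170,110,90,7,"pics/t5.png");np.savez("top5.npz",**t)
```

```text
t 6.82 grasp [492.2 -72.3  84.9] jaw yaw 87.32 tilt 0.15 F [-0.6 -0.3 -1.9] w 29.5
turn z units -0.01
offset units after turn [-0.68 -0.86  0.24] down-corr rotvec units
```

View pics/s5.png

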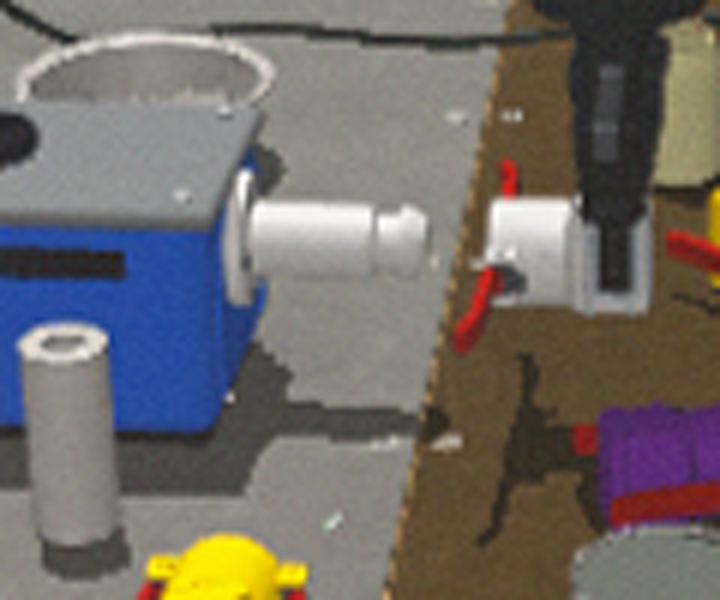

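View pics/t5.png

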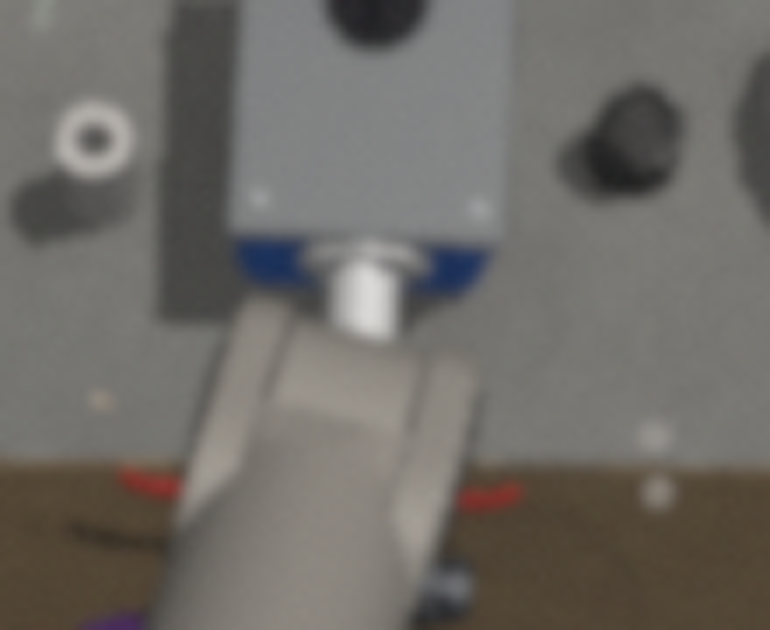

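Call:
move_arm(offset=[[-0.1,-0.3,0.1],[-0.3,-0.4,0.1],[-0.2,-0.15,0.05],[0,0,0],[0,0,0],[0,0,0]], angular=[[0,0,0],[0,0,0],[0,0,0],[0,0,0],[0,0,0],[0,0,0]])

```text
time_s: 7.42
eef_pos: [504.5, -90.6, 235.6]
eef_rot: [0.024, 1.0, 0.0, -0.0]
force: [0.3, 0.2, -3.0]
gripper_width: 29.3
```

Run:
```python
from h import *
go([505,-89.8,80],87.4)
s=cam("side");crop(s,220,200,110,60,7,"pics/s6.png");np.savez("side6.npz",**s)
g=cv2.cvtColor(s["frame"],cv2.COLOR_BGR2GRAY).astype(int)
for u in (240,245,250,280,285,290,303,306,309,312,315,318,321,324): print(u,g[215:252,u])
```

```text
t 7.42 grasp [504.4 -90.6  80.6] jaw yaw 87.27 tilt 0.03 F [ 0.3  0.2 -3. ] w 29.3
turn z units -0.02
offset units after turn [-0.03  0.04  0.03] down-corr rotvec units
240 [147 147 147 146 143 145 149 147 146 146 121  96  83  76  73  72  60  42
  38  40  38  59  80  75  74  74  78  62 115 192 208 130 137 168 211 166
 137]
245 [146 148 149 144 150 145 148 149 151 144 125 100  87  78  74  76  69  42
  40  39  38  54  74  74  73  75  73  77  74 146 218 212 216 202 132 124
 125]
250 [150 145 144 147 146 148 144 148 148 149 128 107  88  75  74  76  69  48
  50  52  43  58  75  76  76  70  75  74  76  75  72  74  74  72  79  73
  73]
280 [148 144 145 141 139 141 140 137 168 233 244 240 225 205 192 179 162 156
 150 142 136 127 138 137 135 132 138 138 138 135 134 134 133 130 133 134
 134]
285 [141 142 143 142 145 140 143 136 154 217 244 244 229 208 198 182 162 158
 152 147 135 133 139 141 136 134 134 132 139 137 135 136 136 134 130 127
 128]
290 [136 139 145 143 145 140 140 139 152 212 244 246 234 216 197 185 166 156
 148 145 140 138 139 142 137 140 139 138 135 135 143 136 135 141 138 141
 
[... 552 characters left out ...]
46  84  64  75  97 123  94  72  72  75  73  72  65  52  76  72  73  75
  77]
315 [ 83  78  75  77  78  71 134 228 238 238 239 229 219 202 189 182 167 166
 161 157 155 148 143 124  94  69  76  76  79  75  77  76  71  54  51  60
  76]
318 [ 81  77  80  80  78  72 132 226 241 240 241 233 223 208 197 187 174 165
 163 157 154 152 144 134 103  68  74  79  73  75  76  80  78  68  75  76
  72]
321 [ 58  69  71  70  71  74 103 166 188 175 146 148 149 152 146 150 145 145
 149 149 155 150 150 152 138  94  69  75  78  68  76  75  75  72  74  79
  75]
324 [ 48  39  44  45  40  46  39  44  44  42  81 129 127 131 127 126 125 129
 126 126 127 129 132 140 145 118  84  79  75  76  78  74  81  76  77  74
  72]
```

View pics/s6.png

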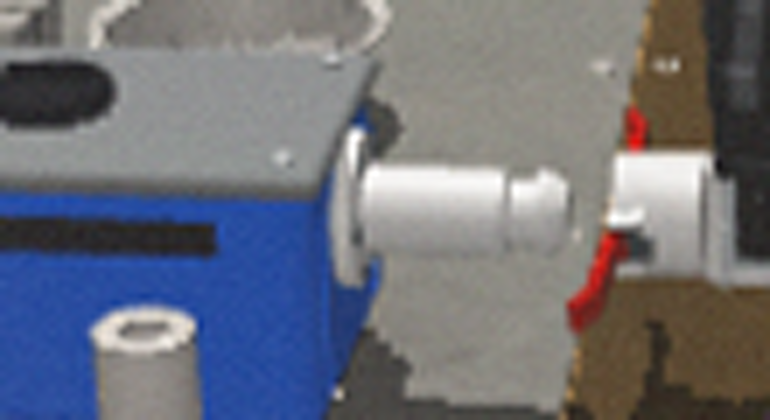

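Run:
```python
from h import *
s=cam(0,"side6.npz")
a=np.array([np.cos(np.radians(-2.6)),np.sin(np.radians(-2.6)),0]);tip=np.array([576.5,-93,75])
for d in(-50,-35,0,25,50,85): 
    P=tip+a*d
    print(d,proj(s,P).round(1),"pipe top/bot",[ (proj(s,P)+sg*s["f"]*16/ (s["R"]@P+s["t"])[2]*np.array([0,1])).round(1) for sg in(-1,1)])
# tank-side edge along pipe: upper edge row subpixel vs col
g=cv2.cvtColor(s["frame"],cv2.COLOR_BGR2GRAY).astype(float)
for u in list(range(274,290,3))+list(range(309,320,2)):
    col=g[210:252,u]; k=[(i,210+i) for i in range(5,25)]
    i=next(i for i in range(8,25) if col[i]<185<=col[i+1] and col[i+1]>col[i]); 
    print(u,round(210+i+(185-col[i])/(col[i+1]-col[i]),2))
```

```text
-50 [319.4 230.1] pipe top/bot [array([319.4, 224. ]), array([319.4, 236.2])]
-35 [313.7 229.9] pipe top/bot [array([313.7, 223.8]), array([313.7, 236. ])]
0 [300.5 229.5] pipe top/bot [array([300.5, 223.4]), array([300.5, 235.6])]
25 [291.1 229.2] pipe top/bot [array([291.1, 223.1]), array([291.1, 235.3])]
50 [281.7 228.9] pipe top/bot [array([281.7, 222.8]), array([281.7, 235. ])]
85 [268.6 228.5] pipe top/bot [array([268.6, 222.4]), array([268.6, 234.5])]
274 223.23
277 223.18
280 223.26
283 223.26
286 223.48
289 223.45
309 221.57
311 221.57
313 221.58
315 221.54
317 221.57
319 221.58
```

Call:
move_arm(offset=[[-0.15,0,0],[-0.2,0,0],[-0.2,0,0],[-0.2,0,0],[-0.2,0,0],[-0.15,0,0],[-0.1,0,0],[0,0,0]], angular=[[0,0,0],[0,0,0],[0,0,0],[0,0,0],[0,0,0],[0,0,0],[0,0,0],[0,0,0]])

```text
time_s: 8.13
eef_pos: [528.0, -91.2, 235.3]
eef_rot: [0.023, 1.0, 0.001, -0.001]
force: [-1.9, 2.3, -1.3]
gripper_width: 29.5
```

Run:
```python
from h import *
go([555.5,-92,80],87.4)
s=cam("side");crop(s,220,200,110,60,7,"pics/s7.png")
```

```text
t 8.13 grasp [527.6 -91.   80.3] jaw yaw 87.31 tilt 0.17 F [-1.9  2.3 -1.3] w 29.5
turn z units -0.02
offset units after turn [-1.4   0.02  0.01] down-corr rotvec units
```

View pics/s7.png

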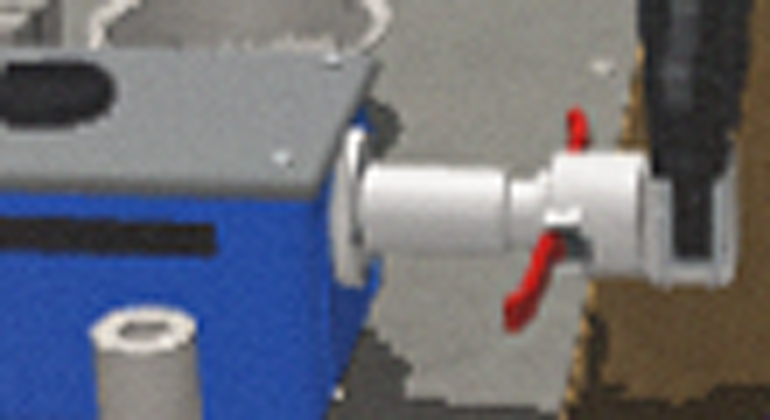

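Call:
move_arm(offset=[[-0.1,0.03,0],[-0.1,0,0],[-0.1,0,0],[-0.1,0,0],[0,0,0]], angular=[[0,0,0],[0,0,0],[0,0,0],[0,0,0],[0,0,0]])

```text
time_s: 8.6
eef_pos: [531.2, -91.3, 235.0]
eef_rot: [0.024, 1.0, 0.002, -0.009]
force: [-18.8, 3.3, 11.9]
gripper_width: 29.6
```

Run:
```python
from h import *
go([555.5,-92,80],87.4)
st=manip.state();print(Rot.from_quat(st["eef_rot"]).as_matrix().round(4),st["moment"])
s=cam("side");crop(s,220,200,110,60,7,"pics/s8.png")
g=cv2.cvtColor(s["frame"],cv2.COLOR_BGR2GRAY).astype(float)
for u in list(range(272,290,3))+list(range(298,312,1)):
    col=g[210:252,u]
    try:
        i=next(i for i in range(8,25) if col[i]<185<=col[i+1]); print(u,round(210+i+(185-col[i])/(col[i+1]-col[i]),2))
    except StopIteration: pass
```

```text
t 8.6 grasp [528.6 -90.7  80. ] jaw yaw 87.28 tilt 1.01 F [-18.8   3.3  11.9] w 29.6
turn z units -0.02
offset units after turn [-1.35 -0.   -0.02] down-corr rotvec units
[[-0.9987  0.0474 -0.0172]
 [ 0.0474  0.9989  0.0037]
 [ 0.0173  0.0029 -0.9998]] [0.78257276 3.05173529 0.34225245]
272 223.72
275 223.26
278 223.25
281 223.28
284 223.53
287 223.52
298 222.66
299 221.42
300 221.54
301 221.84
302 221.92
303 221.92
304 221.47
305 221.53
306 221.54
307 221.57
308 221.67
309 221.8
310 221.94
```

View pics/s8.png

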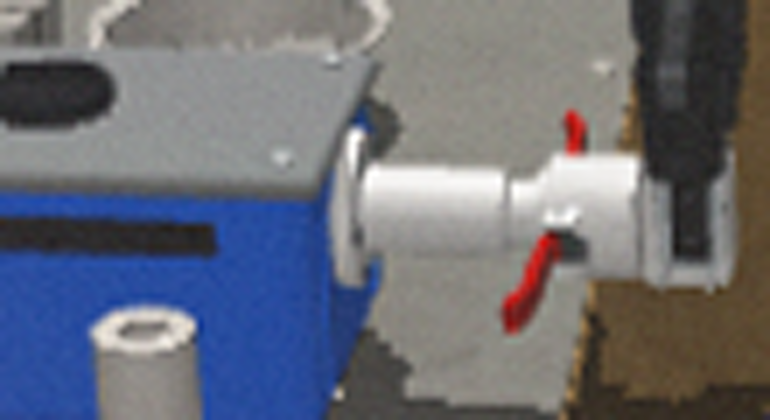

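Call:
move_arm(offset=[[0.2,0,0],[0.2,0,-0.03],[0,0,-0.03],[0,0,0],[0,0,0]], angular=[[0,0,0],[0,0,0],[0,0,0],[0,0,0],[0,0,0]])

```text
time_s: 9.07
eef_pos: [528.1, -91.1, 236.6]
eef_rot: [0.024, 1.0, 0.0, -0.001]
force: [-4.0, 1.1, -2.0]
gripper_width: 29.2
```

```bash
cat > chk.py <<'E'
from h import *
import sys
go([555.5,-92,80],87.4)
st=manip.state();print(st["moment"].round(2))
s=cam("side");crop(s,220,200,110,60,7,sys.argv[1])
g=cv2.cvtColor(s["frame"],cv2.COLOR_BGR2GRAY).astype(float)
r=[]
for u in range(270,312):
    col=g[210:252,u]
    i=next((i for i in range(8,25) if col[i]<185<=col[i+1]),None)
    if i: r.append((u,round(210+i+(185-col[i])/(col[i+1]-col[i]),1)))
print(*r)
E
python3 chk.py pics/s9.png
```

```text
t 9.07 grasp [527.9 -91.   81.6] jaw yaw 87.28 tilt 0.1 F [-4.   1.1 -2. ] w 29.2
turn z units -0.02
offset units after turn [-1.38  0.01  0.08] down-corr rotvec units
[0.37 0.84 0.14]
(270, np.float64(218.2)) (271, np.float64(218.5)) (272, np.float64(223.7)) (273, np.float64(223.0)) (274, np.float64(223.2)) (275, np.float64(223.3)) (276, np.float64(223.3)) (277, np.float64(223.2)) (278, np.float64(223.3)) (279, np.float64(223.2)) (280, np.float64(223.3)) (281, np.float64(223.3)) (282, np.float64(223.2)) (283, np.float64(223.3)) (284, np.float64(223.5)) (285, np.float64(223.5)) (286, np.float64(223.5)) (287, np.float64(223.5)) (288, np.float64(223.5)) (289, np.float64(223.5)) (290, np.float64(223.6)) (291, np.float64(223.8)) (293, np.float64(225.2)) (294, np.float64(225.2)) (295, np.float64(225.3)) (296, np.float64(224.9)) (297, np.float64(223.8)) (298, np.float64(223.6)) (299, np.float64(221.1)) (300, np.float64(220.8)) (301, np.float64(221.0)) (302, np.float64(221.1)) (303, np.float64(221.2)) (304, np.float64(221.0)) (305, np.float64(220.9)) (306, np.float64(220.9)) (307, np.float64(220.9)) (308, np.float64(221.0)) (309, np.float64(221.2)) (310, np.float64(221.2)) (311, np.float64(221.5))
```

View pics/s9.png

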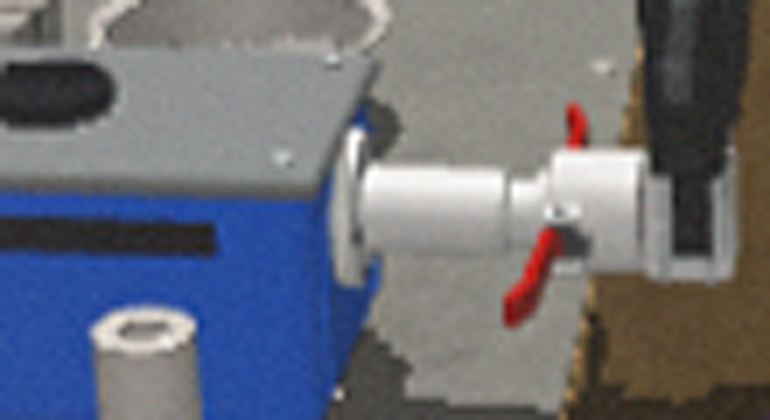

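Call:
move_arm(offset=[[-0.1,0,0],[-0.1,0,0],[-0.1,0,0],[-0.1,0,0],[0,0,0]], angular=[[0,0,0],[0,0,0],[0,0,0],[0,0,0],[0,0,0]])

```text
time_s: 9.53
eef_pos: [537.0, -90.2, 236.4]
eef_rot: [0.023, 1.0, 0.001, -0.0]
force: [-2.0, 4.4, -4.7]
gripper_width: 29.2
```

```bash
python3 chk.py pics/s10.png
```

```text
t 9.53 grasp [537.  -89.9  81.4] jaw yaw 87.36 tilt 0.1 F [-2.   4.4 -4.7] w 29.2
turn z units -0.01
offset units after turn [-0.93 -0.06  0.07] down-corr rotvec units
[0.99 0.47 0.25]
(270, np.float64(218.2)) (271, np.float64(218.5)) (272, np.float64(223.7)) (273, np.float64(223.1)) (274, np.float64(223.3)) (275, np.float64(223.3)) (276, np.float64(223.2)) (277, np.float64(223.2)) (278, np.float64(223.2)) (279, np.float64(223.2)) (280, np.float64(223.3)) (281, np.float64(223.3)) (282, np.float64(223.2)) (283, np.float64(223.3)) (284, np.float64(223.5)) (285, np.float64(223.5)) (286, np.float64(223.5)) (287, np.float64(223.5)) (288, np.float64(223.5)) (289, np.float64(223.5)) (290, np.float64(223.6)) (291, np.float64(223.8)) (293, np.float64(225.3)) (294, np.float64(225.5)) (295, np.float64(221.6)) (296, np.float64(221.0)) (297, np.float64(221.2)) (298, np.float64(221.2)) (299, np.float64(221.3)) (300, np.float64(221.3)) (301, np.float64(221.1)) (302, np.float64(220.9)) (303, np.float64(220.9)) (304, np.float64(221.0)) (305, np.float64(221.2)) (306, np.float64(221.2)) (307, np.float64(221.4))
```

Call:
move_arm(offset=[[-0.1,0.03,0.01],[-0.1,0,0],[-0.1,0,0],[-0.1,0,0],[0,0,0]], angular=[[0,0,0],[0,0,0],[0,0,0],[0,0,0],[0,0,0]])

```text
time_s: 10.0
eef_pos: [543.0, -90.4, 236.0]
eef_rot: [0.023, 1.0, 0.001, -0.003]
force: [-7.7, 4.6, -0.0]
gripper_width: 29.5
```

Call:
move_arm(offset=[[-0.07,0.02,0],[-0.07,0,0],[-0.07,0,0],[0,0,0]], angular=[[0,0,0],[0,0,0],[0,0,0],[0,0,0]])

```text
time_s: 10.33
eef_pos: [546.6, -90.4, 235.8]
eef_rot: [0.024, 1.0, 0.001, -0.004]
force: [-7.1, 4.2, -2.3]
gripper_width: 29.6
```

```bash
python3 chk.py pics/s11.png
```

```text
t 10.33 grasp [545.5 -90.   80.8] jaw yaw 87.28 tilt 0.45 F [-7.1  4.2 -2.3] w 29.6
turn z units -0.02
offset units after turn [-0.51 -0.08  0.04] down-corr rotvec units
[1.06 1.49 0.19]
(270, np.float64(218.2)) (271, np.float64(218.5)) (272, np.float64(223.7)) (273, np.float64(223.0)) (274, np.float64(223.3)) (275, np.float64(223.2)) (276, np.float64(223.2)) (277, np.float64(223.3)) (278, np.float64(223.3)) (279, np.float64(223.2)) (280, np.float64(223.2)) (281, np.float64(223.2)) (282, np.float64(223.2)) (283, np.float64(223.3)) (284, np.float64(223.5)) (285, np.float64(223.5)) (286, np.float64(223.5)) (287, np.float64(223.5)) (288, np.float64(223.5)) (289, np.float64(223.6)) (290, np.float64(223.6)) (291, np.float64(223.5)) (292, np.float64(221.6)) (293, np.float64(221.2)) (294, np.float64(221.5)) (295, np.float64(221.6)) (296, np.float64(221.6)) (297, np.float64(221.6)) (298, np.float64(221.3)) (299, np.float64(221.3)) (300, np.float64(221.2)) (301, np.float64(221.3)) (302, np.float64(221.3)) (303, np.float64(221.2)) (304, np.float64(221.4))
```

View pics/s11.png

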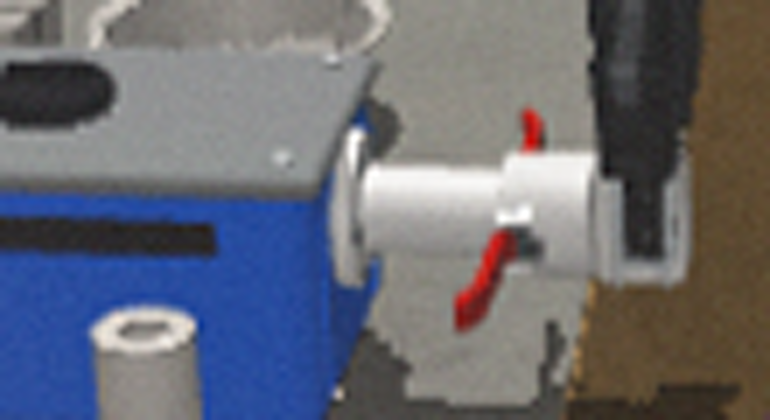

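Call:
move_arm(offset=[[-0.08,0,0],[-0.08,0,0],[-0.08,0,0],[0,0,0]], angular=[[0,0,0],[0,0,0],[0,0,0],[0,0,0]])

```text
time_s: 10.72
eef_pos: [552.6, -90.6, 236.2]
eef_rot: [0.024, 1.0, 0.001, -0.002]
force: [-1.8, 4.3, -5.1]
gripper_width: 29.6
```

Call:
move_arm(offset=[[-0.08,0,0],[-0.08,0,0],[0,0,0]], angular=[[0,0,0],[0,0,0],[0,0,0]])

```text
time_s: 10.97
eef_pos: [553.8, -90.8, 236.2]
eef_rot: [0.024, 1.0, 0.001, -0.005]
force: [-12.0, 5.7, 3.7]
gripper_width: 29.1
```

```bash
python3 chk.py pics/s12.png
```

```text
t 10.97 grasp [552.2 -90.4  81.2] jaw yaw 87.27 tilt 0.62 F [-12.    5.7   3.7] w 29.1
turn z units -0.02
offset units after turn [-0.17 -0.07  0.06] down-corr rotvec units
[1.15 2.26 0.16]
(270, np.float64(218.2)) (271, np.float64(218.5)) (272, np.float64(223.7)) (273, np.float64(223.1)) (274, np.float64(223.3)) (275, np.float64(223.2)) (276, np.float64(223.2)) (277, np.float64(223.2)) (278, np.float64(223.2)) (279, np.float64(223.2)) (280, np.float64(223.3)) (281, np.float64(223.3)) (282, np.float64(223.2)) (283, np.float64(223.3)) (284, np.float64(223.5)) (285, np.float64(223.5)) (286, np.float64(223.5)) (287, np.float64(223.5)) (288, np.float64(223.4)) (289, np.float64(222.4)) (290, np.float64(221.0)) (291, np.float64(221.1)) (292, np.float64(221.2)) (293, np.float64(221.3)) (294, np.float64(221.4)) (295, np.float64(221.2)) (296, np.float64(221.0)) (297, np.float64(221.0)) (298, np.float64(221.1)) (299, np.float64(221.0)) (300, np.float64(221.1)) (301, np.float64(221.0))
```

View pics/s12.png

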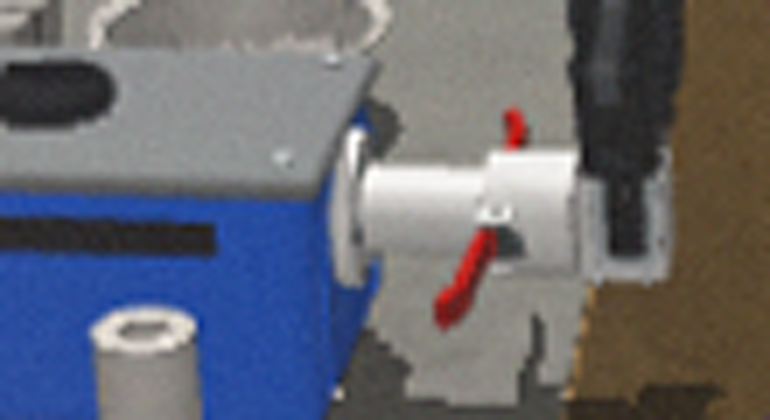

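Call:
move_arm(offset=[[-0.08,0,0],[-0.04,0,0],[0,0,0],[0,0,0]], angular=[[0,0,0],[0,0,0],[0,0,0],[0,0,0]])

```text
time_s: 11.35
eef_pos: [554.6, -91.0, 236.2]
eef_rot: [0.024, 1.0, 0.002, -0.008]
force: [-17.1, 6.1, 7.9]
gripper_width: 29.5
```

Call:
move_arm(offset=[[0.1,0,0],[0.06,0,0],[0,0,0],[0,0,0]], angular=[[0,0,0],[0,0,0],[0,0,0],[0,0,0]])

```text
time_s: 11.68
eef_pos: [553.5, -90.8, 236.2]
eef_rot: [0.024, 1.0, 0.001, -0.004]
force: [-10.0, 5.3, 1.6]
gripper_width: 29.7
```

Call:
move_arm(offset=[[0,0,0],[0,0,0],[0,0,0],[0,0,0],[0,0,0],[0,0,0]], angular=[[0,0,0],[0,0,0],[0,0,0],[0,0,0],[0,0,0],[0,0,0]], hand=0.2)

```text
time_s: 12.18
eef_pos: [556.4, -92.0, 237.1]
eef_rot: [0.024, 1.0, -0.0, 0.001]
force: [0.3, -1.1, -0.8]
gripper_width: 68.7
```

```bash
python3 chk.py pics/s13.png
```

```text
t 12.18 grasp [556.6 -92.1  82.1] jaw yaw 87.24 tilt 0.1 F [ 0.3 -1.1 -0.8] w 68.7
turn z units -0.03
offset units after turn [0.06 0.   0.11] down-corr rotvec units
[ 0.01 -0.01  0.03]
(270, np.float64(218.1)) (271, np.float64(218.5)) (272, np.float64(223.7)) (273, np.float64(223.0)) (274, np.float64(223.3)) (275, np.float64(223.2)) (276, np.float64(223.2)) (277, np.float64(223.2)) (278, np.float64(223.2)) (279, np.float64(223.3)) (280, np.float64(223.2)) (281, np.float64(223.2)) (282, np.float64(223.3)) (283, np.float64(223.2)) (284, np.float64(223.5)) (285, np.float64(223.5)) (286, np.float64(223.5)) (287, np.float64(223.5)) (288, np.float64(223.6)) (289, np.float64(223.2)) (290, np.float64(221.3)) (291, np.float64(220.9)) (292, np.float64(221.6)) (293, np.float64(221.6)) (294, np.float64(221.6)) (295, np.float64(221.4)) (296, np.float64(221.3)) (297, np.float64(221.5)) (298, np.float64(221.5)) (299, np.float64(221.7)) (300, np.float64(224.1))
```

View pics/s13.png

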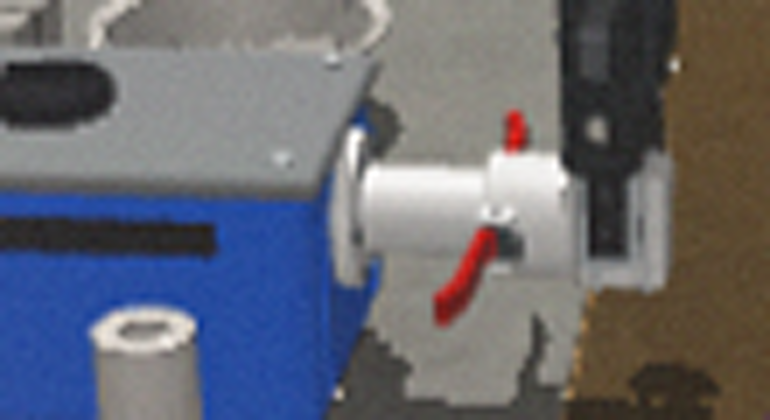

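Call:
move_arm(offset=[[0,0,-0.3],[0,0,-0.7],[0,0,-1],[0,0,-1],[0,0,-1],[0,0,-0.5],[0,0,0]], angular=[[0,0,0],[0,0,0],[0,0,0],[0,0,0],[0,0,0],[0,0,0],[0,0,0]], hand=1)

```text
time_s: 12.82
eef_pos: [557.0, -92.0, 329.8]
eef_rot: [0.024, 1.0, -0.0, 0.003]
force: [0.1, -1.3, -0.2]
gripper_width: 0.0
```

Run:
```python
from h import *
go(None)
s=cam("side");crop(s,220,180,120,90,6,"pics/s14.png");np.savez("side14.npz",**s)
t=cam("top");crop(t,270,180,120,90,6,"pics/t14.png");np.savez("top14.npz",**t)
```

```text
t 12.82 grasp [558.  -92.1 174.8] jaw yaw 87.26 tilt 0.37 F [ 0.1 -1.3 -0.2] w 0.0
```

View pics/s14.png

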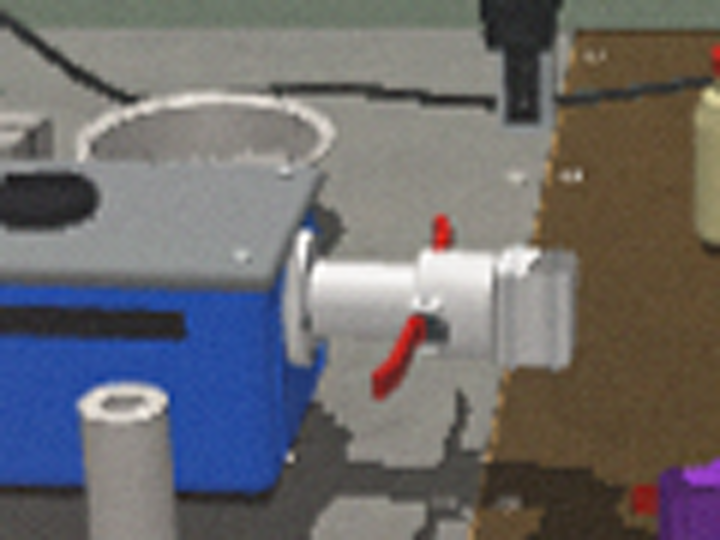

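View pics/t14.png

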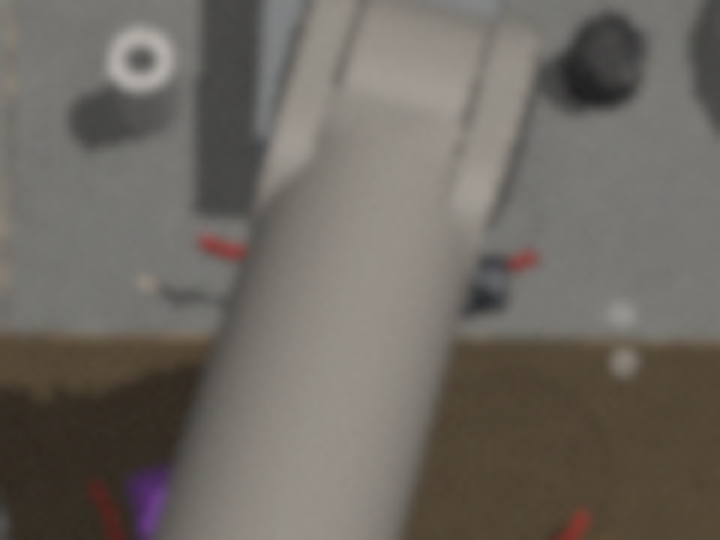

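Run:
```python
from h import *
t=cam(0,"top14.npz");s=cam(0,"side14.npz")
print(plane(t,303.3,220.3,75),plane(t,360,222.7,75))
print(two(t,(303.8,220.5),s,(220+380/6,180+390/6)), two(t,(359.8,222.9),s,(220+442/6,180+216/6)))
go([650,0,150],87.4)
```

```text
[611.6951712   -3.17699775  75.        ] [ 605.85725287 -185.94942771   75.        ]
(array([611.48700681,  -4.70878395,  71.51201064]), np.float64(0.8344561053511115)) (array([ 604.68500635, -185.30820104,   74.89451239]), np.float64(1.0261397160698777))
t 12.92 grasp [555.8 -91.5 171.5] jaw yaw 87.27 tilt 0.01 F [-0.   0.4 -0.6] w 0.1
turn z units -0.02
offset units after turn [-4.5   4.78  1.07] down-corr rotvec units
```

Call:
move_arm(offset=[[-0.5,0.5,0],[-0.9,0.9,0],[-0.9,0.9,0],[-0.9,0.9,0],[-0.8,0.9,0],[0,0,0.5],[0,0,0.9],[0,0,0]], angular=[[0,0,0],[0,0,0],[0,0,0],[0,0,0],[0,0,0],[0,0,0],[0,0,0],[0,0,0]])

```text
time_s: 13.58
eef_pos: [637.8, -12.9, 292.9]
eef_rot: [0.024, 1.0, -0.0, -0.005]
force: [-1.6, 0.2, -1.0]
gripper_width: -0.1
```

Run:
```python
from h import *
go([640,-14,82],87.4)
s=cam("side");crop(s,200,160,150,110,5,"pics/s15.png")
t=cam("top");crop(t,260,160,120,90,6,"pics/t15.png")
```

```text
t 13.58 grasp [636.1 -12.9 137.9] jaw yaw 87.3 tilt 0.62 F [-1.6  0.2 -1. ] w -0.1
turn z units -0.02
offset units after turn [-0.23 -0.04  2.79] down-corr rotvec units
```

View pics/s15.png

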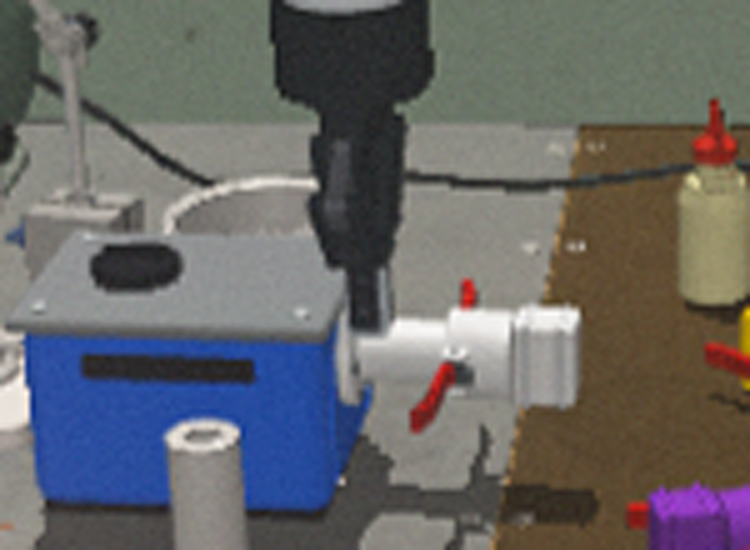

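View pics/t15.png

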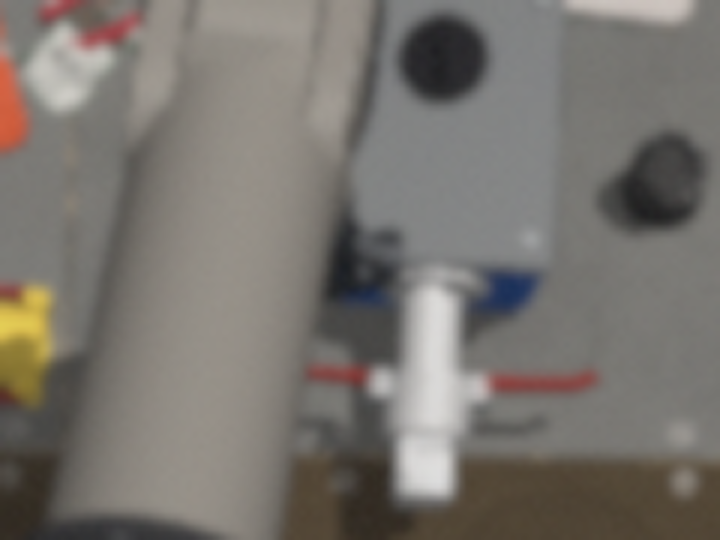

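Call:
move_arm(offset=[[-0.05,0.1,0.5],[0,0,0.7],[0,0,0.7],[0,0,0.5],[0,0,0.35],[0,0,0]], angular=[[0,0,0],[0,0,0],[0,0,0],[0,0,0],[0,0,0],[0,0,0]])

```text
time_s: 14.18
eef_pos: [640.1, -11.6, 242.0]
eef_rot: [0.024, 1.0, -0.0, -0.001]
force: [0.4, 0.2, 0.6]
gripper_width: 0.1
```

Run:
```python
from h import *
t=cam("top"); print("back top",plane(t,331.2,242.8,98))
go([638,-12,82],87.4)
s=cam("side");crop(s,200,160,150,110,5,"pics/s16.png")
```

```text
back top [534.23577833 -92.77450461  98.        ]
t 14.23 grasp [640.3 -11.6  88.1] jaw yaw 87.25 tilt 0.07 F [-0.  -0.3  0.6] w -0.5
turn z units -0.03
offset units after turn [ 0.12 -0.03  0.3 ] down-corr rotvec units
```

View pics/s16.png

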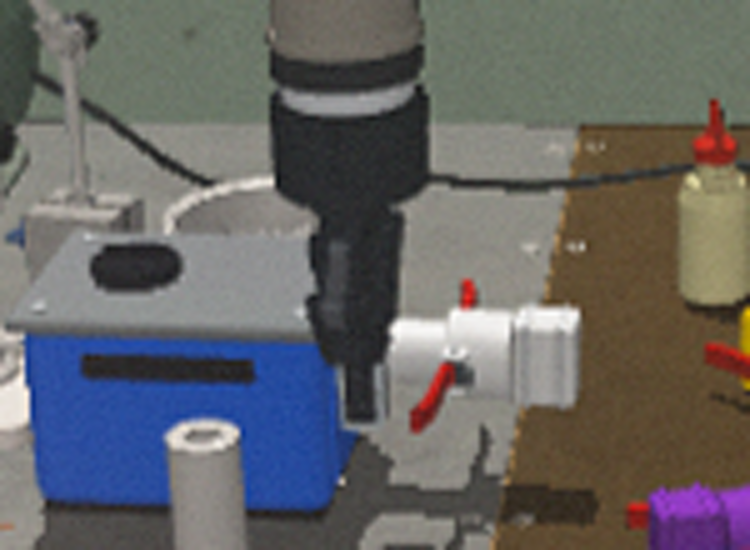

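Call:
move_arm(offset=[[0.3,-0.1,0.2],[0.35,-0.15,0],[0.25,-0.05,0],[0.25,0.05,0],[0.25,0.05,0],[0.25,0.03,0],[0.25,0,0],[0.25,0,0]], angular=[[0,0,0],[0,0,0],[0,0,0],[0,0,0],[0,0,0],[0,0,0],[0,0,0],[0,0,0]])

```text
time_s: 14.95
eef_pos: [597.4, -12.5, 240.0]
eef_rot: [0.024, 1.0, 0.0, 0.0]
force: [1.3, -0.2, 0.9]
gripper_width: 0.3
```

```bash
cat > c2.py <<'E'
from h import *
import sys
go(None)
st=manip.state();g=st["eef_pos"]+155*Rot.from_quat(st["eef_rot"]).as_matrix()[:,2]
a=np.radians(-2.6);A=np.array([np.cos(a),np.sin(a)]);B=np.array([-A[1],A[0]])
for n,H in(("L",(601.1,-69.1)),("R",(598.8,-119))):
    d=g[:2]-H; print(n,"rel hinge",(d@A).round(1),(d@B).round(1))
s=cam("side");crop(s,200,160,150,110,5,"pics/"+sys.argv[1])
E
python3 c2.py s17.png
```

```text
t 14.95 grasp [597.6 -12.5  85. ] jaw yaw 87.29 tilt 0.06 F [ 1.3 -0.2  0.9] w 0.3
L rel hinge -6.1 56.4
R rel hinge -6.1 106.4
```

View pics/s17.png

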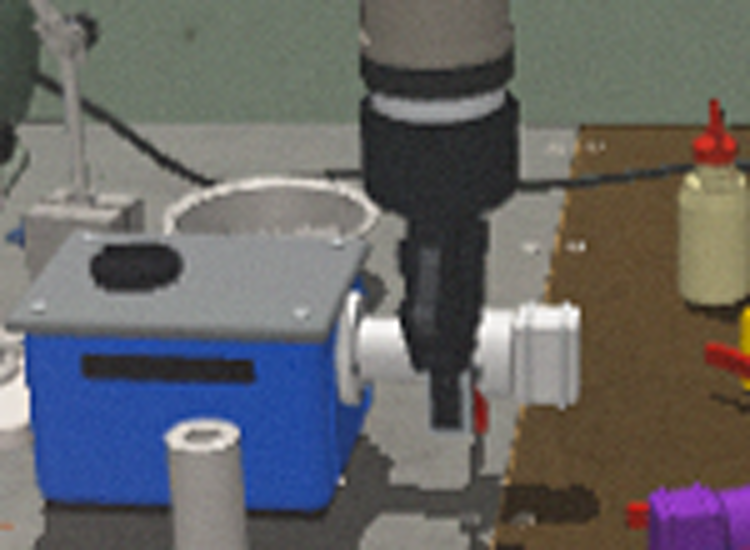

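Call:
move_arm(offset=[[0.25,-0.05,0],[0.25,-0.08,0],[0.25,-0.12,0],[0.25,-0.14,0],[0.25,-0.17,0],[0.25,-0.2,0],[0.2,-0.25,0],[0.2,-0.25,0]], angular=[[0,0,0],[0,0,0],[0,0,0],[0,0,0],[0,0,0],[0,0,0],[0,0,0],[0,0,0]])

```text
time_s: 15.67
eef_pos: [557.9, -36.6, 239.7]
eef_rot: [0.024, 1.0, 0.0, -0.0]
force: [0.7, 0.5, -0.0]
gripper_width: -0.2
```

```bash
python3 c2.py s18.png
```

```text
t 15.67 grasp [557.9 -36.5  84.7] jaw yaw 87.27 tilt 0.03 F [ 0.7  0.5 -0. ] w -0.2
L rel hinge -44.7 30.6
R rel hinge -44.6 80.5
```

View pics/s18.png

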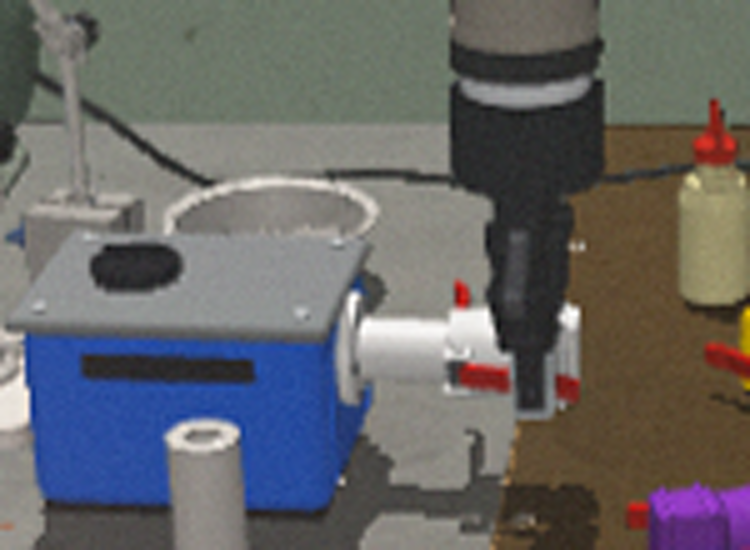

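Call:
move_arm(offset=[[0.1,-0.15,0],[0.1,-0.15,0],[0,-0.1,0],[0,-0.05,0],[0,0,0]], angular=[[0,0,0],[0,0,0],[0,0,0],[0,0,0],[0,0,0]])

```text
time_s: 16.13
eef_pos: [553.9, -45.2, 239.5]
eef_rot: [0.024, 1.0, 0.0, -0.0]
force: [0.5, 0.3, 0.7]
gripper_width: 0.1
```

```bash
python3 c2.py s19.png
python3 - <<'E'
from h import *
t=cam("top");crop(t,270,180,120,90,6,"pics/t19.png")
E
```

```text
t 16.13 grasp [553.8 -45.2  84.5] jaw yaw 87.25 tilt 0.05 F [0.5 0.3 0.7] w 0.1
L rel hinge -48.4 21.7
R rel hinge -48.3 71.7
```

View pics/s19.png

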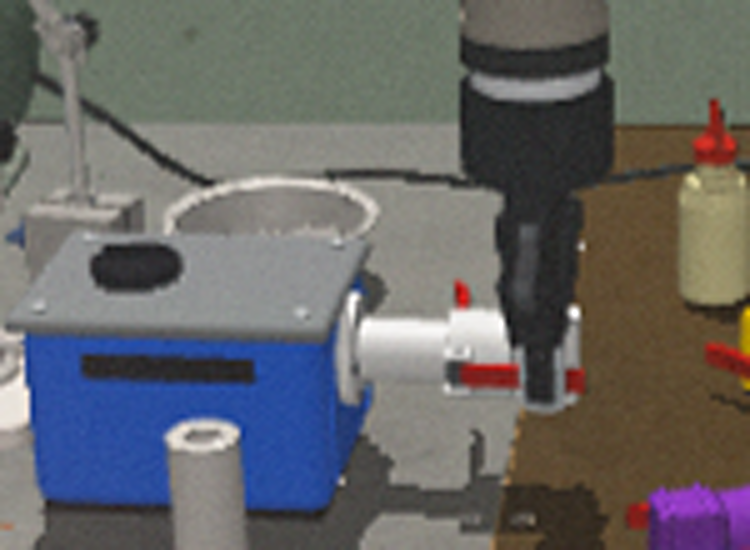

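View pics/t19.png

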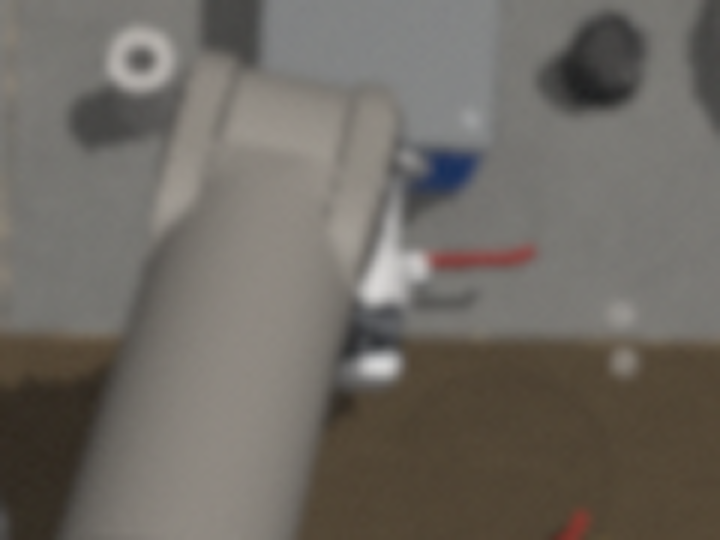

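Call:
move_arm(offset=[[0,-0.07,0],[0,-0.07,0],[0,-0.05,0],[0,0,0],[0,0,0]], angular=[[0,0,0],[0,0,0],[0,0,0],[0,0,0],[0,0,0]])

```text
time_s: 16.65
eef_pos: [553.8, -46.6, 239.4]
eef_rot: [0.023, 1.0, 0.002, -0.001]
force: [-1.6, 5.4, 0.6]
gripper_width: -0.1
```

Call:
move_arm(offset=[[0,-0.05,0],[0,-0.05,0],[0,0,0]], angular=[[0,0,0],[0,0,0],[0,0,0]])

```text
time_s: 16.9
eef_pos: [553.6, -47.3, 239.4]
eef_rot: [0.022, 1.0, 0.003, -0.001]
force: [-1.5, 6.7, 0.9]
gripper_width: 0.1
```

```bash
python3 c2.py s20.png
```

```text
t 16.9 grasp [553.4 -46.4  84.4] jaw yaw 87.43 tilt 0.34 F [-1.5  6.7  0.9] w 0.1
L rel hinge -48.7 20.5
R rel hinge -48.7 70.4
```

View pics/s20.png

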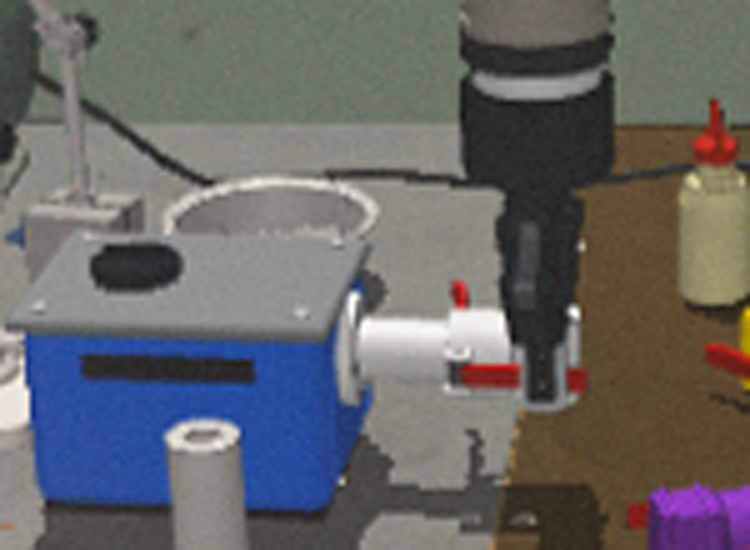

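Call:
move_arm(offset=[[0,0.3,0],[0,0.3,-0.3],[0,0,-0.8],[0,0,-1],[0,0,-1],[0,0,-1],[0,0,-0.4],[0,0,0]], angular=[[0,0,0],[0,0,0],[0,0,0],[0,0,0],[0,0,0],[0,0,0],[0,0,0],[0,0,0]])

```text
time_s: 17.62
eef_pos: [555.4, -39.7, 332.5]
eef_rot: [0.024, 1.0, -0.001, 0.003]
force: [0.2, -0.9, 0.9]
gripper_width: -0.1
```

Call:
move_arm(offset=[[-0.3,-0.5,0],[-0.6,-0.95,0],[-0.6,-0.95,0],[-0.6,-0.95,0],[-0.6,-0.95,0],[-0.6,-0.95,0],[-0.6,-0.95,0],[-0.4,-0.6,0]], angular=[[0,0,0],[0,0,0],[0,0,0],[0,0,0],[0,0,0],[0,0,0],[0,0,0],[0,0,0]])

```text
time_s: 18.28
eef_pos: [633.7, -182.7, 327.1]
eef_rot: [0.026, 1.0, -0.001, -0.002]
force: [0.2, -0.6, 0.5]
gripper_width: -0.2
```

```bash
python3 c2.py s21.png
python3 - <<'E'
from h import *
t=cam("top");crop(t,270,180,120,90,6,"pics/t21.png");np.savez("top21.npz",**t)
go([633,-178,84],87.3)
E
```

```text
t 18.28 grasp [ 633.2 -183.   172.1] jaw yaw 87.07 tilt 0.25 F [ 0.2 -0.6  0.5] w -0.2
L rel hinge 37.2 -112.4
R rel hinge 37.2 -62.4
t 18.38 grasp [ 632.8 -184.   172. ] jaw yaw 86.94 tilt 0.29 F [-0.1 -0.5 -0.8] w -0.2
turn z units -0.06
offset units after turn [-0.01  0.32  4.4 ] down-corr rotvec units
```

View pics/s21.png

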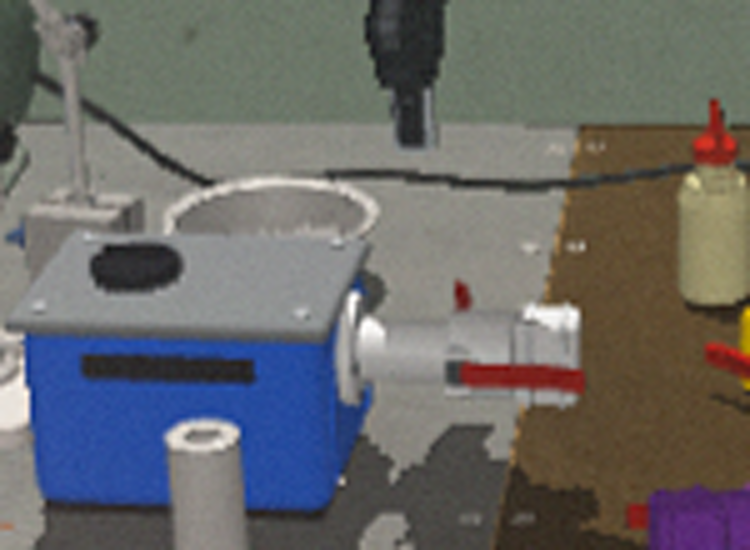

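View pics/t21.png

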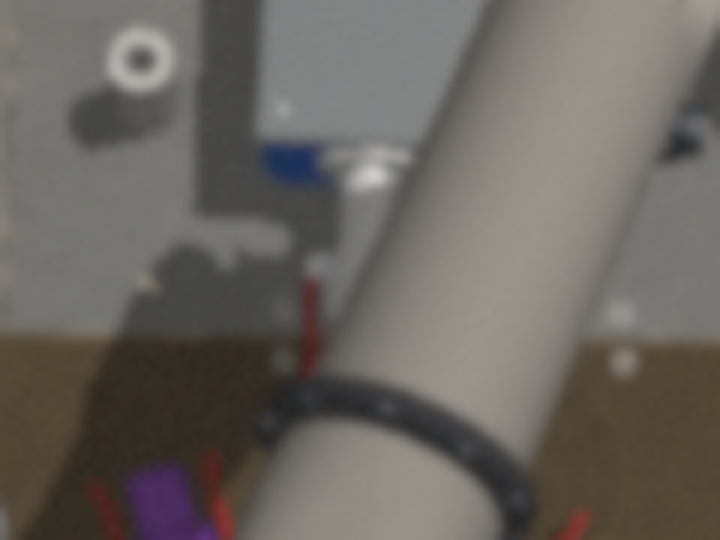

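Call:
move_arm(offset=[[0,0.2,0.4],[0,0,0.8],[0,0,0.9],[0,0,0.9],[0,0,0.8],[0,0,0.5],[0,0,0.1],[0,0,0]], angular=[[0,0,0],[0,0,0],[0,0,0],[0,0,0],[0,0,0],[0,0,0],[0,0,0],[0,0,0]])

```text
time_s: 19.05
eef_pos: [633.5, -173.6, 240.4]
eef_rot: [0.023, 1.0, 0.001, -0.001]
force: [-0.7, 0.7, 0.4]
gripper_width: -0.4
```

```bash
python3 c2.py s22.png
```

```text
t 19.05 grasp [ 633.2 -173.4   85.4] jaw yaw 87.33 tilt 0.16 F [-0.7  0.7  0.4] w -0.4
L rel hinge 36.8 -102.7
R rel hinge 36.8 -52.8
```

View pics/s22.png

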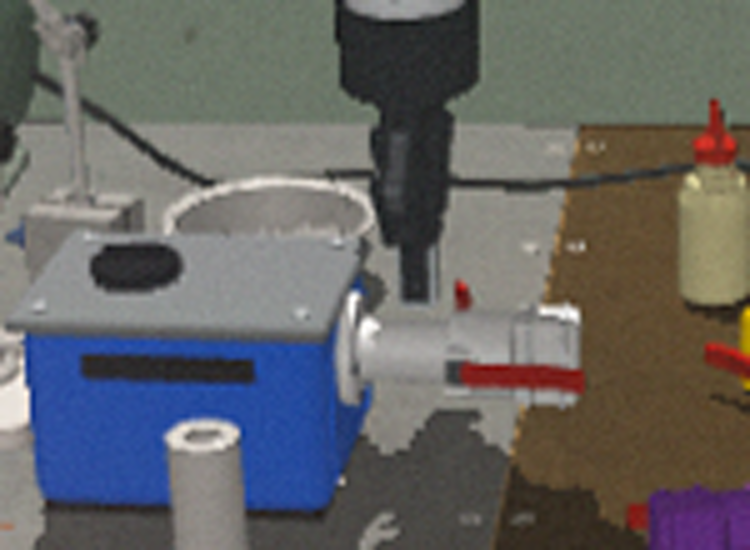

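Call:
move_arm(offset=[[0.3,0,0],[0.35,-0.05,0],[0.25,-0.05,0],[0.25,-0.05,0],[0.25,-0.05,0],[0.25,-0.03,0],[0.25,0,0],[0.25,0,0]], angular=[[0,0,0],[0,0,0],[0,0,0],[0,0,0],[0,0,0],[0,0,0],[0,0,0],[0,0,0]])

```text
time_s: 19.77
eef_pos: [590.5, -177.3, 241.9]
eef_rot: [0.024, 1.0, 0.0, 0.0]
force: [1.4, 0.7, 0.0]
gripper_width: 0.0
```

```bash
python3 c2.py s23.png
```

```text
t 19.77 grasp [ 590.6 -177.3   86.9] jaw yaw 87.25 tilt 0.04 F [1.4 0.7 0. ] w 0.0
L rel hinge -5.6 -108.5
R rel hinge -5.6 -58.6
```

View pics/s23.png

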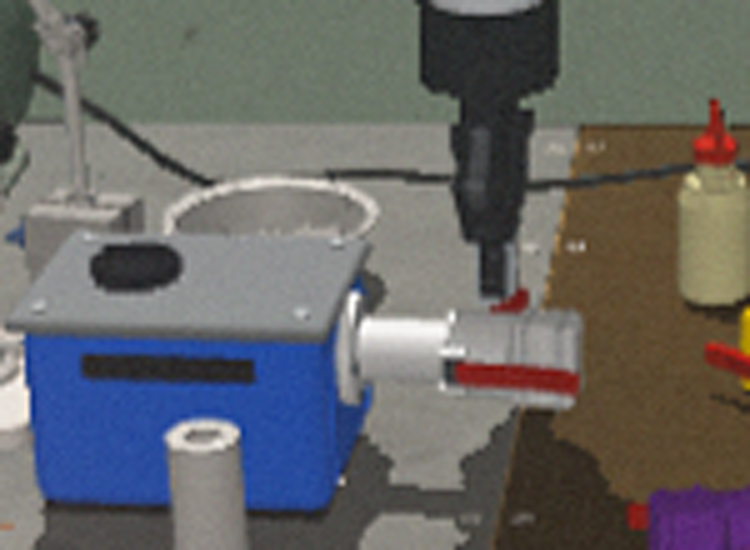

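Call:
move_arm(offset=[[0.25,0.08,0.1],[0.25,0.1,0],[0.25,0.14,0],[0.25,0.16,0],[0.25,0.18,0],[0.25,0.22,0],[0.2,0.25,0],[0.2,0.25,0]], angular=[[0,0,0],[0,0,0],[0,0,0],[0,0,0],[0,0,0],[0,0,0],[0,0,0],[0,0,0]])

```text
time_s: 20.48
eef_pos: [553.9, -147.5, 239.9]
eef_rot: [0.024, 1.0, -0.0, 0.0]
force: [0.4, -0.5, 0.7]
gripper_width: 0.2
```

```bash
python3 c2.py s24.png
```

```text
t 20.48 grasp [ 554.  -147.5   84.9] jaw yaw 87.27 tilt 0.04 F [ 0.4 -0.5  0.7] w 0.2
L rel hinge -43.5 -80.5
R rel hinge -43.5 -30.5
```

View pics/s24.png

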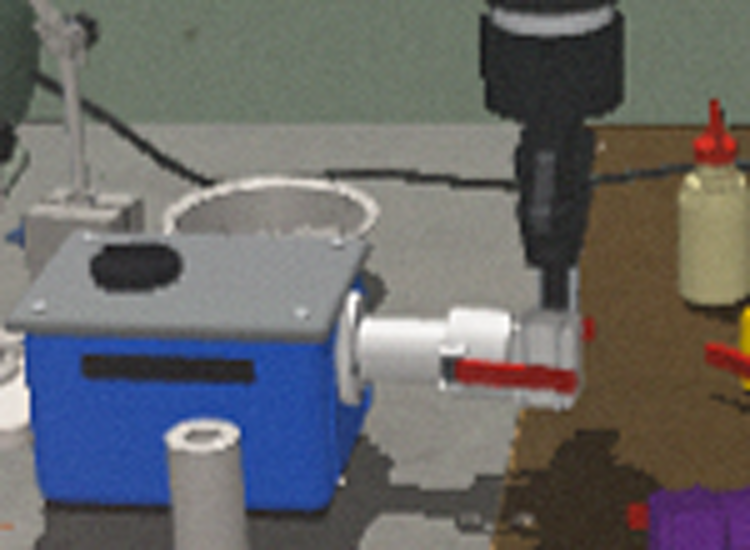

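Call:
move_arm(offset=[[0.1,0.15,0],[0.1,0.15,0],[0,0.1,0],[0,0.1,0],[0,0.05,0],[0,0,0]], angular=[[0,0,0],[0,0,0],[0,0,0],[0,0,0],[0,0,0],[0,0,0]])

```text
time_s: 21.03
eef_pos: [550.5, -136.6, 239.4]
eef_rot: [0.024, 1.0, 0.0, -0.001]
force: [-0.4, -0.8, 0.5]
gripper_width: -0.3
```

Call:
move_arm(offset=[[0,0.06,0],[0,0.06,0],[0,0,0]], angular=[[0,0,0],[0,0,0],[0,0,0]])

```text
time_s: 21.28
eef_pos: [550.5, -134.3, 239.4]
eef_rot: [0.024, 1.0, 0.0, -0.001]
force: [-0.7, -1.1, 1.2]
gripper_width: -0.2
```

```bash
python3 c2.py s25.png
```

```text
t 21.28 grasp [ 550.3 -134.3   84.4] jaw yaw 87.26 tilt 0.07 F [-0.7 -1.1  1.2] w -0.2
L rel hinge -47.8 -67.4
R rel hinge -47.7 -17.5
```

View pics/s25.png

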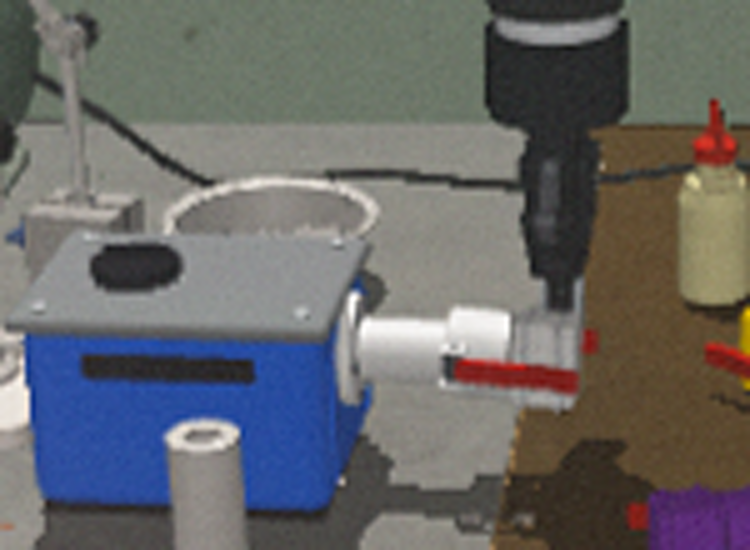

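Call:
move_arm(offset=[[0,0.07,0],[0,0.07,0],[0,0.04,0],[0,0,0]], angular=[[0,0,0],[0,0,0],[0,0,0],[0,0,0]])

```text
time_s: 21.67
eef_pos: [550.4, -132.4, 239.6]
eef_rot: [0.025, 1.0, -0.001, -0.0]
force: [-2.4, -4.3, -0.2]
gripper_width: 0.5
```

Call:
move_arm(offset=[[0,0.05,0],[0,0.05,0],[0,0,0]], angular=[[0,0,0],[0,0,0],[0,0,0]])

```text
time_s: 21.92
eef_pos: [550.3, -131.6, 239.8]
eef_rot: [0.025, 1.0, -0.002, -0.0]
force: [-2.7, -6.2, 0.2]
gripper_width: -0.5
```

```bash
python3 c2.py s26.png
```

```text
t 21.92 grasp [ 550.1 -132.3   84.8] jaw yaw 87.13 tilt 0.27 F [-2.7 -6.2  0.2] w -0.5
L rel hinge -48.1 -65.5
R rel hinge -48.0 -15.5
```

View pics/s26.png

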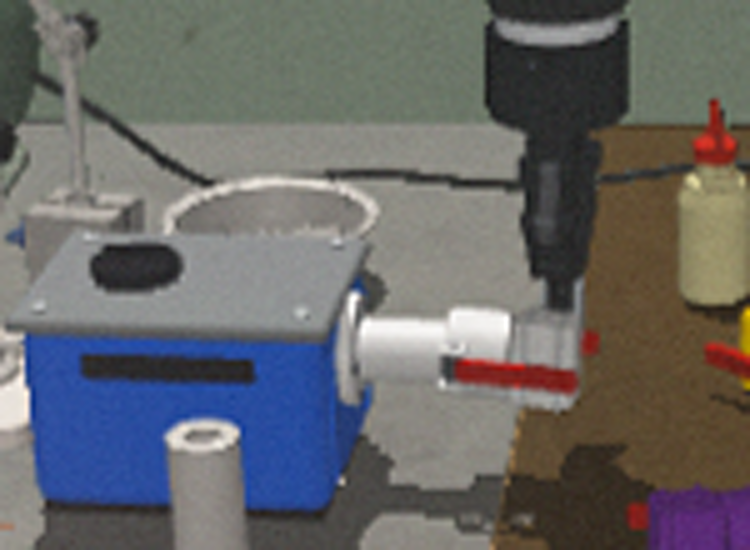

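Call:
move_arm(offset=[[0,-0.3,0],[0,-0.3,-0.2],[0,0,-0.7],[0,0,-1],[0,0,-1],[0,0,-1],[0,0,-1],[0,-0.5,-0.3]], angular=[[0,0,0],[0,0,0],[0,0,0],[0,0,0],[0,0,0],[0,0,0],[0,0,0],[0,0,0]])

```text
time_s: 22.63
eef_pos: [552.1, -148.0, 347.4]
eef_rot: [0.021, 1.0, 0.001, 0.004]
force: [1.1, 0.7, 1.1]
gripper_width: 0.1
```

Call:
move_arm(offset=[[0.3,-0.9,0],[0.5,-0.9,0],[0.5,-0.9,0],[0.5,-0.9,0],[0.5,-0.9,0],[0.5,-0.9,0],[0.3,-0.5,0],[0,0,0]], angular=[[0,0,0],[0,0,0],[0,0,0],[0,0,0],[0,0,0],[0,0,0],[0,0,0],[0,0,0]])

```text
time_s: 23.3
eef_pos: [480.3, -269.1, 343.5]
eef_rot: [0.027, 1.0, -0.001, -0.0]
force: [0.3, 0.0, -0.3]
gripper_width: -0.3
```

```bash
python3 c2.py s27.png
python3 - <<'E'
from h import *
t=cam("top");crop(t,280,180,100,80,8,"pics/t27.png");np.savez("top27.npz",**t)
cv2.imwrite("pics/t27f.png",t["frame"])
E
```

```text
t 23.3 grasp [ 480.2 -269.3  188.5] jaw yaw 86.9 tilt 0.11 F [ 0.3  0.  -0.3] w -0.3
L rel hinge -111.7 -205.5
R rel hinge -111.7 -155.6
```

View pics/s27.png

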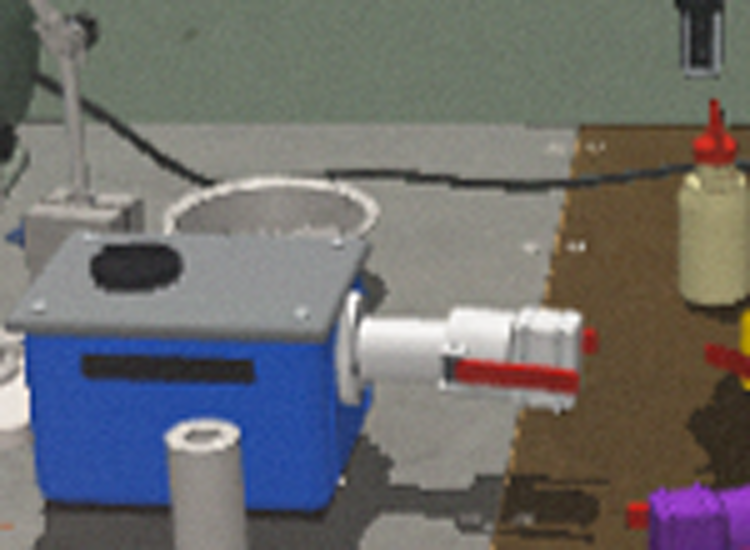

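View pics/t27.png

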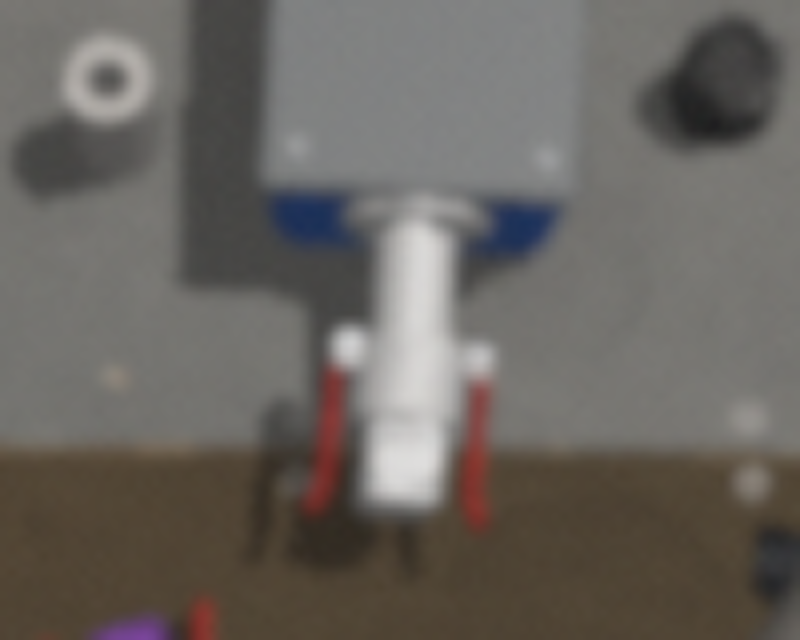

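Run:
```python
from h import *
t=cam(0,"top27.npz"); s=cam("side")
l=plane(t,280+348/8,180+345/8,85);r=plane(t,280+480/8,180+357/8,85);print(l,r,(l+r)/2,np.linalg.norm(l-r),np.degrees(np.arctan2(-(l-r)[0],(l-r)[1])))
print("back",plane(t,280+400/8,180+508/8,98))
print("flange front? pipe rim", plane(t,280+418/8,180+225/8,91))
crop(s,260,210,64,45,12,"pics/s28.png")
```

```text
[600.65602088 -68.25015713  85.        ] [ 596.33994068 -121.02070385   85.        ] [598.49798078 -94.63543049  85.        ] 52.94675768591253 -4.675789284276304
back [531.95085512 -89.01748034  98.        ]
flange front? pipe rim [648.95623986 -95.79445884  91.        ]
```

View pics/s28.png

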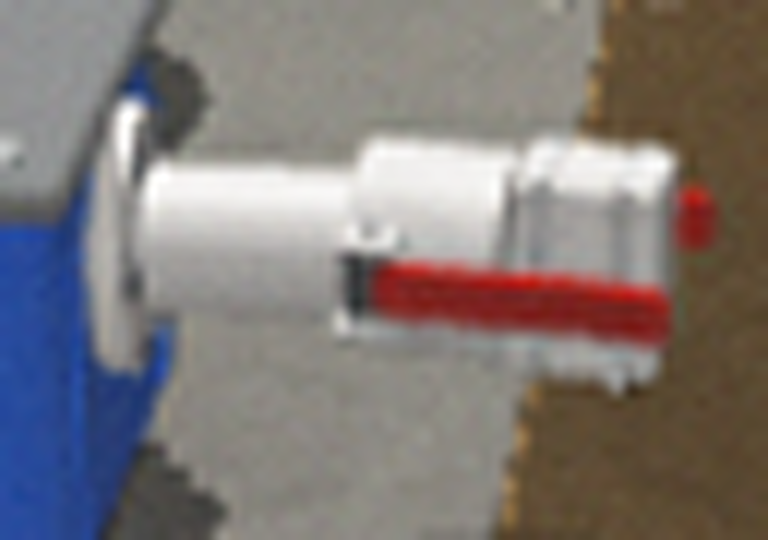

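```bash
python3 -c "
from h import *
st=manip.state();print(st['time_s'],st['joint_vel'].round(3));print(manip.hand_in())"
```

```text
23.45 [-0.017 -0.001 -0.014 -0.003  0.003 -0.001  0.001]
the job is handed in; nothing more can be done
None
```

I pushed the aluminium cap fully home on the adaptor, closed the left arm and then the right, backed the gripper clear and handed the job in at about 23.5 s. No verdict was reported.

- **Insertion:** the first push met the nose with about 19 N along the axis (12 N upward) because the cap sat about 1.3 mm low. I backed off, raised it about 1.2 mm, and it then slid in. The force dropped as it snapped in, then rose to about 17 N along the axis as it bottomed.
- **Arms:** each was pushed until the force rose to about 6 N at its stop. From the last top view I estimate the left arm at about 0.05 rad and the right close to 0.
- **Cap position:** the last views put the cap's axis about 0.04 rad off the tank's. The hinge line came out about 1.5 mm short of the predicted home position. The side view put the mouth about 53 mm from the tank's wall, against 55 mm expected.
- **Disagreements:** the back edge of the cap in the top view suggested a larger shortfall, about 2 mm before the arms were closed and more in the last view. I took this as partly edge blur. At bottoming, the gripper also read about 3 mm short of the home position I had worked out. I did not push the cap again from behind to settle either.
- **Bystanders:** I did not measure them against their starting positions. The bush, eyepiece and bottle look undisturbed in the last pictures; the tin, holder and electrode were not in those crops.

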